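# Pin a strap loop to a wooden sole and proof-pull it

## Task

Take the white-headed mallet by its handle and knock the pin of the brass strap loop fully home in the heel of the clamped wooden sole, then lay the mallet down flat on the bench. Then draw the spring gauge's black handle out until its orange pointer stands level with the red marker clip, without pulling well past it, and finish still holding the handle there so that the proof load stays on the loop. Only the mallet may touch the pin; leave the marker clip and everything else on the bench where it is.

Things in the scene. Friction and masses are not known exactly. Their poses are not given: they have to be found in the camera images.
- rig: the proof rig, a grey board 480 x 115 x 18 mm bolted to the bench; origin on the bench straight below the pin, x axis = pull direction, from the sole's heel along the gauge to its handle, z up. The board spans x = -252 to +228 mm (below the gauge handle is bare bench). Two toggle clamps with red handles, 120 mm high, stand on its +y edge at x = -85 and -175 mm; the -y side is clear
- strap_plate (a point): centre of the top of the brass strap-loop plate (40 x 26 mm, top 61 mm above the bench) on the heel; axes as the rig's. The clamped wooden sole runs from 26 mm on the +x side of this point (heel) to 224 mm on the -x side (toe), heel top 58 mm above the bench, heel 65 mm wide
- gauge_case (a point): middle of the top of the spring gauge's slotted case (blue sides, white scale strips): 166 mm long along x, 34 mm wide, top 78 mm above the bench; axes as the rig's, 139 mm from the strap plate. Its hook holds the strap loop
- pin (a joint): depth of the split spring pin in the heel, m: starts at 0 to 0.003, fully home (head on the plate) at 0.014. It grips its hole and springs slightly: it gives way at 5 to 7 N of push and then stays where it was driven. It does not move under the mallet's own weight
- pin_top (a point): centre of the top face of the pin's steel head, a flat disc 16 mm across and 4 mm thick, its underside 11 to 14 mm above the brass plate at the start; its top is 65 mm above the bench when home. The pin goes straight down
- mallet_grip (a point): centre of the mallet's flat-sided wooden handle where to grip it, close behind the head. The mallet is straight, 210 mm long; x axis along the handle to the head, z up as it lies. Handle 22 mm wide, 28 mm high, from x = -106 to +24 mm of this point (brass ferrule 36 mm across from +18). As it lies, the handle is level, its axis 32 mm above the bench
- mallet_head (a point): centre of the mallet's white nylon head, 64 mm ahead of mallet_grip along x: an eight-sided bar 80 mm long (along x), 64 mm across its flats; its flat underside, 32 mm below this point, is what strikes, as with a leather worker's maul
- mallet: the mallet, loose, about 0.34 kg; origin 32 mm below mallet_grip, on the bench as it lies on a flat of its head; same axes
- gauge_rod (a joint): how far the gauge's steel rod is drawn out of its case, m: 0 at rest, stop at 0.105. An inner spring draws it back: about 3 N at 0, plus 1 N for every 10 mm
- gauge_grip (a point): middle of the black grip bar of the rod's stirrup handle: the bar is 18 mm thick and 80 mm long, level, across the pull direction, 62 mm above the bench. x axis = pull direction (away from the case), y along the bar. Between the bar and the stirrup's cross wire (57 mm back towards the case) the stirrup is open, 79 mm wide, for a finger from above
- gauge_pointer (a point): tip of the orange pointer on the rod, in the slot along the top of the case; moves with the rod
- gauge_marker (a point): red marker clip on the case's +y edge, at the pointer's height, set at the proof load, 50 to 85 mm beyond the pointer's rest; x axis = pull direction. Pointer level with marker = the two have the same x along the pull direction. The scale's divisions are 5 mm
- pin_tray: round shallow steel tray of small pins, 160 mm across, 19 mm high; loose bystander, to be left alone; origin on its underside
- oilstone: grey oilstone on a wooden block, 215 x 66 x 56 mm; loose bystander, to be left alone; origin on its underside
- glue_jar: amber glue jar, 68 mm across, 85 mm high; loose bystander, to be left alone; origin on its underside
- round_tin: green and white round tin, 87 mm across, 50 mm high; loose bystander, to be left alone; origin on its underside
- spare_sole: second wooden sandal sole, lying loose, 250 x 86 x 40 mm, origin under its heel; loose bystander, to be left alone; origin on its underside
- shoe_last: wooden shoe last, 242 x 84 x 90 mm; loose bystander, to be left alone; origin on its underside
- pincers: lasting pincers with red grips, 150 mm long, lying flat; loose bystander, to be left alone; origin on its underside
There are look-alikes about, which are no part of the job. Leave any green look-alike of the mallet alone.

How it is judged:
On the way, in this order (a step that is already met when the one before it is completed fails the run):
1. the pin is driven home with the mallet held in the gripper (value of joint pin above 0.012 m and contact force between the fingers and mallet above 1 N and horizontal distance between mallet_head and pin_top below 0.06 m), for 0.05 s.
2. the mallet lies released on the bench, off the rig (height (world z) of mallet_head between 0.027 and 0.038 m and angle between mallet_head's own x axis and vertical between 1.45 and 1.7 rad and contact force between each of the fingers, the arm and mallet below 0.1 N and contact force between mallet and rig below 0.1 N and linear speed of mallet below 0.03 m/s), for 0.2 s.
3. the gauge's pointer is drawn to the marker by the handle (x of gauge_pointer in the frame of gauge_marker between -0.005 and 0.005 m and contact force between the fingers and gauge_rod above 2 N), for 0.5 s.
At the end, for the whole second after the job is handed in: the pin is at least 12 of its 14 mm down; the mallet lies level, at rest and untouched on the bench, off the rig; the fingers hold the gauge's handle (more than 2 N) with the pointer within 5 mm of the marker along the scale, at rest, through the last second (all of step 2 and all of step 3 and value of joint pin above 0.012 m and contact force between mallet and gauge_rod below 0.1 N and velocity of joint gauge_rod between -0.01 and 0.01 m/s); the arm keeps its last pose, push and grip.
It fails at once if the pin is touched by the fingers or the arm instead of the mallet (contact force between any of the fingers, the arm and pin above 0.5 N).
It fails at once if the gauge is pulled more than 12 mm past the marker (x of gauge_pointer in the frame of gauge_marker above 0.012 m).
It fails at once if the marker clip is shifted by more than 3 mm (distance of gauge_marker from where it was at the start of the episode above 0.003 m).
It fails at once if a bystander is moved by more than 20 mm or tipped (distance of any of pin_tray, oilstone, glue_jar, round_tin, spare_sole, shoe_last, pincers from where it was at the start of the episode above 0.02 m or angle between any of pin_tray, oilstone, glue_jar, round_tin, spare_sole, shoe_last, pincers's own z axis and vertical above 0.3 rad).
It also fails if it takes over 51 s, if anything falls off the work surface, if the arm or the gripper's body presses on something with over 40 N, if the wrist force passes 120 N, or if a joint passes its speed limit or range.

## Robot

A 7-joint arm with a two-finger parallel gripper is mounted at the origin on the work surface. World frame = base frame: x ahead of the robot, y to its left, z up, the work surface at z = 0. Lengths are in m, angles in rad, forces in N, time in s.
With the tool pointing down it reaches from about 0.425 to 0.875 m from the base axis. Payload 9.9 kg.
Tool frame: the origin (TCP) lies midway between the tips of the shut fingers; the grasp point (between the pads) lies 19 mm behind it; x points along the fingers, z is the direction in which the jaws open and shut, and the axes are right-handed (so a half turn about x gives the same grasp; the last joint's range is limited). The gripper opens to 85 mm and grips with 20 to 120 N. Pads are 22 mm wide; open, the fingers measure 114 mm over their backs; the gripper's body (76 mm by 85 mm) begins 54 mm behind the grasp point. The pads swing forward as they close: fully open they stand 13 mm farther back than shut.
Start: joints at [1.129, 0.576, 0.025, 1.437, -0.015, 1.129, -0.057], TCP at [0.236, -0.632, 0.231] pointing down, gripper open.
Joint ranges: [-2.76, 2.76], [-0.34, 2.15], [-1.52, 1.57], [0.19, 2.46], [-1.09, 4.23], [0.17, 1.99], [-2.82, 2.82]. Speed limits (rad/s): [2.22, 2.22, 3.01, 3.01, 3.14, 3.14, 3.14].

## Interface

Orientations are given as a unit quaternion [x, y, z, w].
In Python, from plant import robot, imaging, finish_job, cut_out, spot_point gives the robot as it stands. The module is installed in compiled form; this text tells all that it offers.
- The arm moves only by the shell command python3 -m crank 'ROWS' [FORCE]. ROWS is JSON, a list of rows, each a list of 7 numbers: the shift along the tool's x, y, z in cm, then the turn, a rotation vector about the tool's x, y, z in degrees, then the finger opening in cm, from 0 to 8.54. In form: [[tx, ty, tz, rx, ry, rz, claw], ...]. A call has 1 to 5 rows; each row shifts and turns the commanded pose from where the row before left it, along the tool's axes as they then stand; what a row does not reach is not made up. A row lasts 1/12 s, in which the tool goes at most 41.7 mm and 7.16 degrees, less where a joint would pass 70% of its speed; a pose out of reach is approached as far as the arm can. A call with a gripper value outside its range is refused whole. The fingers move at their own pace and stop on an object; FORCE is the grip in N (left out, the last holds). Time passes only in rows, so rows that do not move let the fingers close. It gives the time, the measured TCP pose, the force and the opening at its end, in the units of the state.
- robot.read_state(): the state, without advancing time (a new reading comes with each control period).
- imaging.read_camera(name): name is "side" or "top" or "wrist"; returns the picture (480x640x3 uint8, red, green, blue); there is no depth.
- imaging.camera_model(name): a dict with "fx", "fy", "cx", "cy" (pixels), "k1" (the pictures are not rectified: a ray, as slopes to the right and down, at radius r is drawn at 1 + k1 r^2 times it, then the intrinsics apply), "position" and "orientation" of the camera in the world. Camera axes: x right, y up, looking along -z (the intrinsics and any distortion apply to the point x, -y, -z); pixel columns grow to the right and rows downward; lengths in m; the calibration is good to about 2 mm. A picture is of the moment at which its call begins: read the wrist's pose just before it. camera_model takes no time and is no camera call; for the wrist camera it gives the pose at the moment of the call.
- finish_job(): hands the job in, once; it reports no verdict.
Trained networks look in the newest picture that a camera, given by its name, has taken for a name from the list of things; names that differ only in an ending like _2 or _b are one class to them, and where a whole thing is asked for, a point or a joint stands for the part that bears it (a point fixed in the world has none). Each returns a list of dicts, best first, with "p" (0 to 1); they miss things now and then, are a little off and sometimes report something else, mostly with a low value. They report only what shows in the picture. A call takes as long as a camera call. They do not tell look-alikes from the thing itself.
- cut_out(camera, query): "mask" (480x640 bool, what is visible of it) and "location" ([column, row] in pixels, amid what is visible of it).
- spot_point(camera, query): "location" ([column, row] in pixels: a listed point, or the origin of a listed thing).
The state is a dict: "clock": time; "joint_pos": joint angles; "dq": joint speeds; "effort": joint torques, N m; "eef_pos": TCP position; "orientation": TCP orientation; "force": force on the tool from outside, world axes, zero at the start; "wrist_torque": the same for the moment, N m; "width": opening from 0.0 (shut) to 1.0 (fully open).
Only numpy, scipy, OpenCV 4.12 (cv2) and the standard library are available. Lean on these libraries where they do the work, as an engineer would, in place of code of your own. Each camera call takes 0.05 s, during which the arm holds its last target.

## Working session

There is one attempt and no reset: what is moved stays moved. The work goes in short steps, Python scripts to look and compute and a shell command to move; the robot and the scene stay as the last step left them, time stands still between calls to the robot, and variables do not carry over. Pictures are saved under pics/ and viewed, and the job is handed in when it is done.

```bash
mkdir -p pics; cat > h.py <<'E'
import numpy as np, cv2
from scipy.spatial.transform import Rotation as R
from plant import robot, imaging, finish_job, cut_out, spot_point
def snap(cam,name):
    im=imaging.read_camera(cam); cv2.imwrite(f'pics/{name}.png',im[:,:,::-1]); return im
def ray(cam,uv,m=None):
    m=m or imaging.camera_model(cam)
    x=(uv[0]-m['cx'])/m['fx']; y=(uv[1]-m['cy'])/m['fy']
    rd=np.hypot(x,y); r=rd
    for _ in range(20): r=rd/(1+m['k1']*r*r)
    s=r/rd if rd>0 else 1
    d=R.from_quat(m['orientation']).apply([x*s,-y*s,-1.])
    return np.array(m['position']),d
def atz(cam,uv,z,m=None):
    p,d=ray(cam,uv,m); return p+d*(z-p[2])/d[2]
def proj(cam,P,m=None):
    m=m or imaging.camera_model(cam)
    q=R.from_quat(m['orientation']).inv().apply(np.array(P)-m['position'])
    x=q[0]/-q[2]; y=-q[1]/-q[2]; f=1+m['k1']*(x*x+y*y)
    return np.array([m['cx']+m['fx']*x*f,m['cy']+m['fy']*y*f])
def tri(obs):
    A=np.zeros((3,3));b=np.zeros(3)
    for c,uv in obs:
        p,d=ray(c,uv); d=d/np.linalg.norm(d); M=np.eye(3)-np.outer(d,d); A+=M;b+=M@p
    return np.linalg.solve(A,b)
def st():
    s=robot.read_state(); print('t',round(s['clock'],2),'p',np.round(s['eef_pos'],4),'R\n',np.round(R.from_quat(s['orientation']).as_matrix(),3),'F',np.round(s['force'],1),'w',round(s['width'],3)); return s
E
python3 - <<'E'
from h import *
st()
for c in ['side','top','wrist']:
    snap(c,c+'0'); m=imaging.camera_model(c); print(c,np.round(m['position'],3),np.round(m['orientation'],3),m['fx'],m['k1'])
E
```

```text
t 0.0 p [ 0.2363 -0.6318  0.2304] R
 [[-0.001  0.937  0.35 ]
 [ 0.002  0.35  -0.937]
 [-1.    -0.    -0.002]] F [ 0.2 -0.9 -0.3] w 1.0
side [-0.008  1.505  0.976] [-0.088  0.495  0.854 -0.134] 610.837259690628 -0.039699540793893685
top [ 0.303 -0.017  1.528] [ 0.041 -0.05  -0.704  0.707] 502.61059224976566 0.006213559370662319
wrist [ 0.306 -0.606  0.372] [-0.122  0.085 -0.563  0.813] 398.11395440901555 -0.06003434055871515
```

View pics/side0.png

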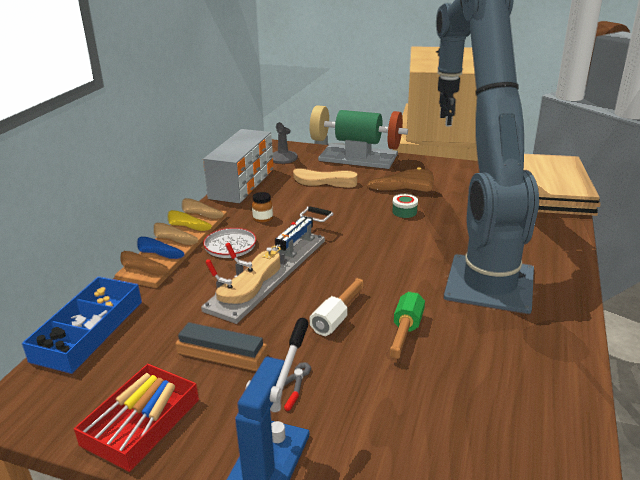

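View pics/top0.png

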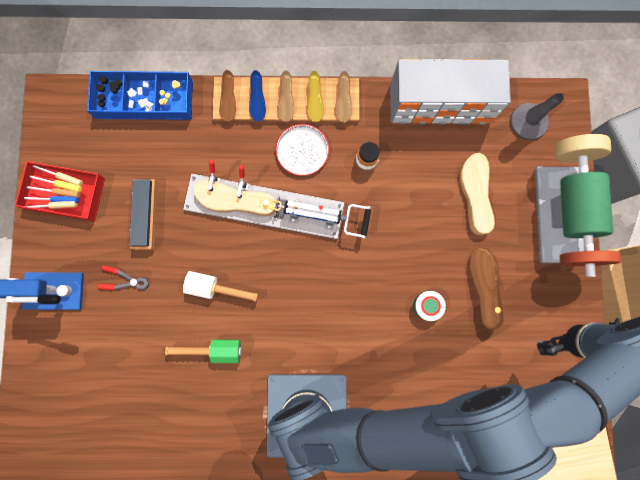

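View pics/wrist0.png

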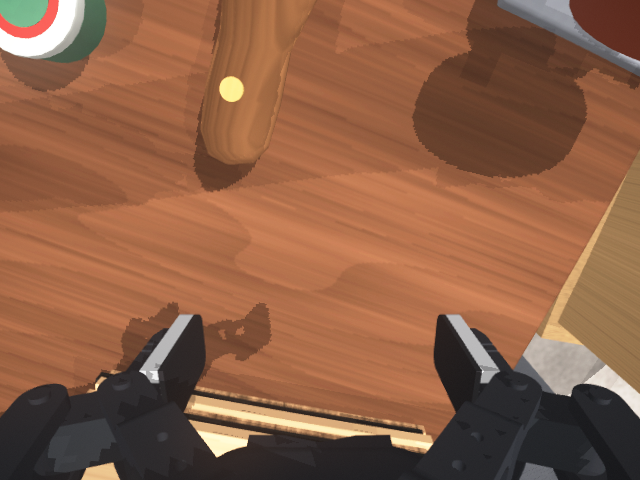

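The top view shows the white-headed mallet with its head at (200,286) and handle end at (256,297). The only look-alike is the green mallet at (205,351). The rig runs from (187,193) to its handle at (365,221), with the pin near (267,203).

```bash
python3 - <<'E'
from h import *
im={}
for c in ['side','top']: im[c]=imaging.read_camera(c)
for q in ['mallet_grip','mallet_head','pin_top','strap_plate','gauge_case','gauge_grip','gauge_pointer','gauge_marker']:
    obs=[]
    for c in ['top','side']:
        r=spot_point(c,q)[:3]
        print(q,c,[(np.round(a['location'],1).tolist(),round(a['p'],2)) for a in r])
        if r: obs.append((c,r[0]['location']))
    zs={'mallet_grip':.032,'mallet_head':.032,'pin_top':.077,'strap_plate':.061,'gauge_case':.078,'gauge_grip':.062,'gauge_pointer':.08,'gauge_marker':.08}
    for c,u in obs: print('   ',c,np.round(atz(c,u,zs[q]),4))
    if len(obs)==2: print('   tri',np.round(tri(obs),4))
t=im['top'][140:310,150:390]; cv2.imwrite('pics/topcrop.png',cv2.resize(t,None,fx=3.3,fy=3.3,interpolation=cv2.INTER_CUBIC)[:,:,::-1])
t=im['side'][190:345,190:370]; cv2.imwrite('pics/sidecrop.png',cv2.resize(t,None,fx=3.8,fy=3.8,interpolation=cv2.INTER_CUBIC)[:,:,::-1])
print(robot.read_state()['clock'])
E
```

```text
mallet_grip top [([202.3, 349.7], 0.69), ([221.2, 288.8], 0.6)]
mallet_grip side [([404.5, 321.9], 0.92), ([342.0, 303.5], 0.7), ([263.2, 216.6], 0.39)]
    top [0.187  0.3035 0.032 ]
    side [0.1883 0.289  0.032 ]
   tri [0.187  0.3013 0.0415]
mallet_head top [([199.5, 283.1], 0.77), ([226.1, 351.3], 0.59)]
mallet_head side [([407.0, 311.4], 0.87), ([402.7, 213.6], 0.69), ([328.0, 315.8], 0.61)]
    top [0.3807 0.3182 0.032 ]
    side [0.1909 0.2443 0.032 ]
   tri [0.2811 0.2977 0.0719]
pin_top top [([266.1, 201.7], 0.5)]
pin_top side [([270.1, 249.0], 0.53)]
    top [0.618  0.1209 0.077 ]
    side [0.6144 0.1256 0.077 ]
   tri [0.6176 0.1209 0.0739]
strap_plate top [([269.5, 202.6], 0.67)]
strap_plate side [([269.3, 254.5], 0.84)]
    top [0.6188 0.1122 0.061 ]
    side [0.616  0.1304 0.061 ]
   tri [0.6223 0.1136 0.0498]
gauge_case top [([312.9, 210.9], 0.83)]
gauge_case side [([293.9, 229.1], 0.66)]
    top [ 0.591  -0.0169  0.078 ]
    side [ 0.5892 -0.0027  0.078 ]
   tri [ 0.5937 -0.0166  0.0697]
gauge_grip top [([365.9, 221.3], 0.59)]
gauge_grip side [([317.4, 208.3], 0.51), ([327.9, 314.4], 0.4)]
    top [ 0.5637 -0.174   0.062 ]
    side [ 0.5749 -0.1834  0.062 ]
   tri [ 0.5667 -0.1724  0.068 ]
gauge_pointer top [([292.4, 208.9], 0.9)]
gauge_pointer side []
    top [0.5962 0.0433 0.08  ]
gauge_marker top [([263.1, 201.4], 0.71)]
gauge_marker side []
    top [0.6182 0.1294 0.08  ]
1.05
```

View pics/topcrop.png

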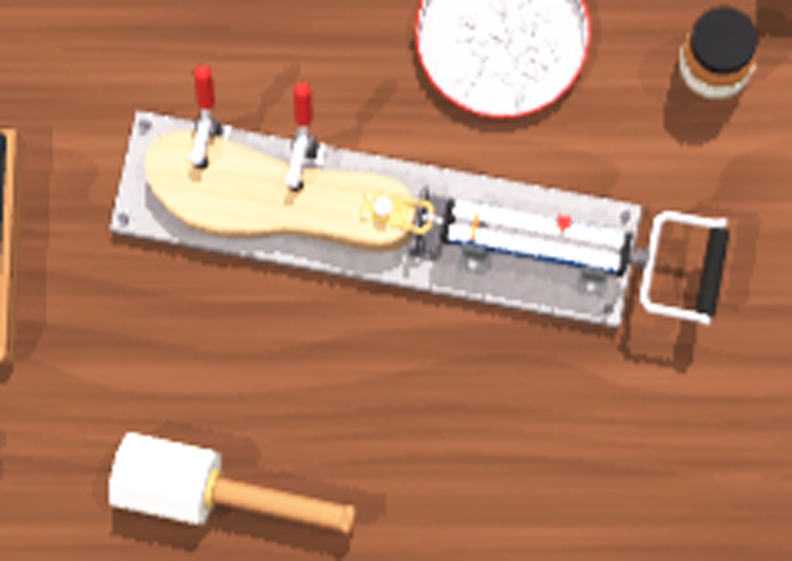

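View pics/sidecrop.png

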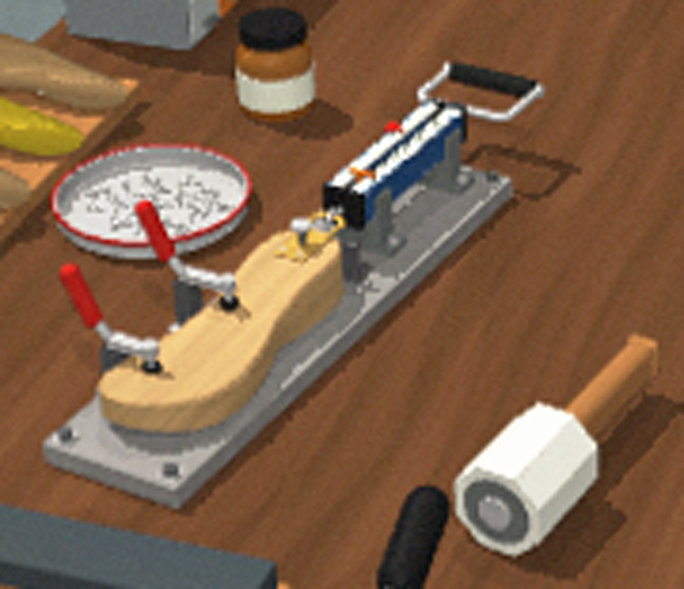

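```bash
python3 - <<'E'
from h import *
for q,u in [('mallet_grip',.032),]:
    pass
im=imaging.read_camera('top')
for r in cut_out('top','mallet')[:4]:
    m=r['mask']; print(r['p'],r['location'],m.sum(), im[m].mean(0).round())
    ys,xs=np.nonzero(m); 
    P=np.array([atz('top',(x,y),.045)[:2] for x,y in zip(xs,ys)])
    c=P.mean(0); w,v=np.linalg.eigh(np.cov((P-c).T)); a=v[:,1]; t=(P-c)@a
    print(c,a,t.min(),t.max(), 'len',np.ptp(t))
# direct pixels
for n,uv,z in [('headfront',(150+115/3.3,140+478/3.3),.045),('handleend',(150+352/3.3,140+516/3.3),.032),('pin',(150+383/3.3,140+208/3.3),.077),('bar',(150+713/3.3,140+272/3.3),.062),('ptr',(150+475/3.3,140+230/3.3),.08),('mark',(150+564/3.3,140+222/3.3),.08)]:
    print(n,np.round(atz('top',uv,z),4))
st()
E
```

```text
0.81 [207.0, 291.4] 987 [247. 226. 204.]
[0.36903146 0.28341766] [0.20428609 0.97891123] -0.14059713069039756 0.0799817332240188 len 0.22057886391441636
0.75 [215.3, 352.4] 1045 [145. 196. 117.]
[0.18638396 0.2725045 ] [0.00510777 0.99998696] -0.0808521222278017 0.13567825497048003 len 0.21653037719828172
headfront [0.3747 0.3579 0.045 ]
handleend [0.3421 0.1483 0.032 ]
pin [0.614  0.1209 0.077 ]
bar [ 0.5603 -0.1745  0.062 ]
ptr [0.5939 0.0387 0.08  ]
mark [ 0.6016 -0.0403  0.08  ]
t 1.15 p [ 0.2364 -0.6322  0.2313] R
 [[-0.     0.937  0.35 ]
 [ 0.     0.35  -0.937]
 [-1.    -0.    -0.   ]] F [-0.1  1.6 -0. ] w 1.001
```

```bash
python3 -m crank '[[0,3.2,-2.2,0,0,0,8.5],[0,3.2,-2.2,0,0,0,8.5],[0,3.2,-2.2,0,0,0,8.5],[0,3.2,-2.2,0,0,0,8.5],[0,3.2,-2.2,0,0,0,8.5]]' 40
python3 -m crank '[[0,3.2,-2.2,0,0,0,8.5],[0,3.2,-2.2,0,0,0,8.5],[0,3.2,-2.2,0,0,0,8.5],[0,3.2,-2.2,0,0,0,8.5],[0,3.2,-2.2,0,0,0,8.5]]'
```

```text
clock: 1.57
eef_pos: [0.3485, -0.4716, 0.2314]
orientation: [0.403, 0.581, -0.403, 0.581]
force: [0.6, -1.2, -0.4]
width: 0.993
clock: 1.98
eef_pos: [0.4599, -0.3125, 0.2316]
orientation: [0.403, 0.581, -0.403, 0.581]
force: [0.4, -0.7, -0.6]
width: 0.993
```

```bash
python3 -m crank '[[0,1.4,-3.7,-7,0,0,8.5],[0,1.85,-3.5,-7,0,0,8.5],[0,2.3,-3.3,-7,0,0,8.5],[0,2.6,-3.0,-7,0,0,8.5],[0,3.0,-2.6,-7,0,0,8.5]]'
python3 -m crank '[[0,3.3,-2.2,-7,0,0,8.5],[0,3.5,-1.8,-7,0,0,8.5],[0,3.7,-1.4,-7,0,0,8.5],[0,3.8,-0.9,-3,0,0,8.5],[0,3.9,-0.7,0,0,0,8.5]]'
python3 - <<'E'
from h import *
snap('wrist','w1'); st()
E
```

```text
clock: 2.4
eef_pos: [0.4594, -0.1135, 0.2316]
orientation: [0.208, 0.676, -0.208, 0.676]
force: [0.4, -0.4, -0.2]
width: 0.995
clock: 2.82
eef_pos: [0.4605, 0.0835, 0.2317]
orientation: [0.064, 0.704, -0.064, 0.705]
force: [0.5, 0.4, -0.9]
width: 0.996
t 2.87 p [0.4604 0.0927 0.2322] R
 [[ 0.002  0.173  0.985]
 [ 0.005  0.985 -0.173]
 [-1.     0.006  0.001]] F [-0.3  8.4  0.3] w 0.995
```

View pics/w1.png

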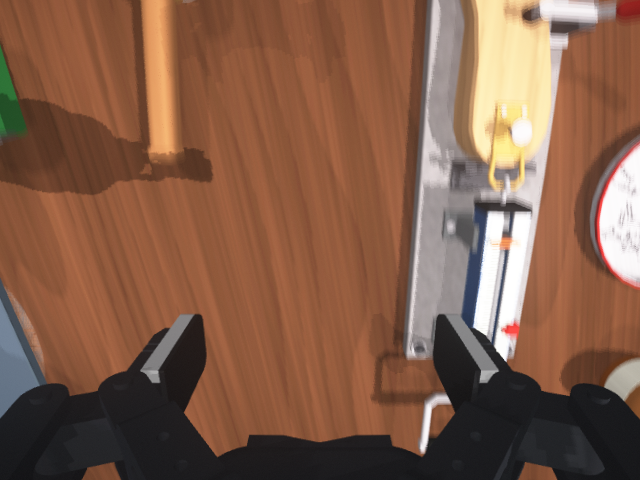

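The wrist view shows the white mallet's handle at the upper left, with its end at (165,155). The pin is at (521,131), the pointer at (503,243) and the marker at (511,329). I'll take one still picture and measure from it.

```bash
python3 - <<'E'
from h import *
im=snap('wrist','w2'); m=imaging.camera_model('wrist'); st()
for q,z in [('pin_top',.077),('strap_plate',.061),('gauge_case',.078),('gauge_pointer',.08),('gauge_marker',.08)]:
    r=spot_point('wrist',q)[:2]
    for a in r: print(q,np.round(a['location'],1),round(a['p'],2),np.round(atz('wrist',a['location'],z,m),4))
t=im[80:370,380:580]; cv2.imwrite('pics/w2c.png',cv2.resize(t,None,fx=2,fy=2,interpolation=cv2.INTER_CUBIC)[:,:,::-1])
E
```

```text
t 2.92 p [0.4606 0.089  0.2319] R
 [[ 0.002  0.173  0.985]
 [ 0.004  0.985 -0.173]
 [-1.     0.004  0.001]] F [0.9 0.7 0. ] w 0.998
pin_top [516.6 150.9] 0.62 [0.6139 0.1196 0.077 ]
strap_plate [510.7 149.3] 0.59 [0.6169 0.1193 0.061 ]
gauge_case [496.6 321.2] 0.81 [ 0.5924 -0.0182  0.078 ]
gauge_pointer [506.5 260.1] 0.84 [0.6015 0.036  0.08  ]
gauge_marker [494.3 343.2] 0.75 [ 0.5889 -0.0377  0.08  ]
gauge_marker [483.4 147.5] 0.48 [0.588  0.1265 0.08  ]
```

View pics/w2c.png

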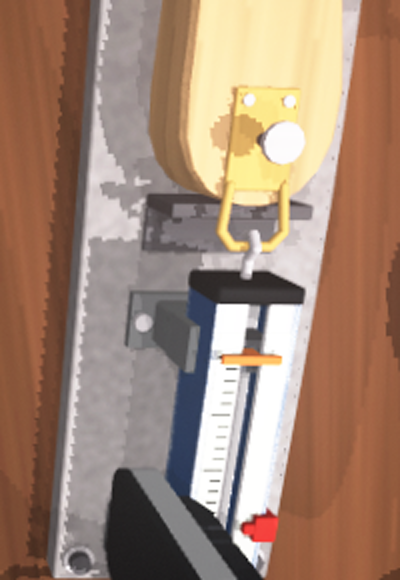

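```bash
python3 - <<'E'
from h import *
m=imaging.camera_model('wrist')
P={}
for n,uv,z in [('pin',(521.5,151),.077),('ptrL',(491,259),.08),('ptrR',(520,259),.08),('mark',(510,344),.08),('markspike',(502,345),.08),('caseL',(475.5,229),.078),('caseR',(531,229),.078),('boardL0',(429,80),.018),('boardL1',(405,370),.018)]:
    P[n]=atz('wrist',uv,z,m); print(n,np.round(P[n],4))
a=P['boardL1']-P['boardL0'];a=a[:2]/np.linalg.norm(a[:2]);print('axis',a,np.degrees(np.arctan2(a[1],a[0])))
pin=np.array([.614,.1205]);
bar=np.array([.562,-.1742]);b=bar-pin;print('pin-bar',np.linalg.norm(b),b/np.linalg.norm(b))
ptr=(P['ptrL']+P['ptrR'])[:2]/2
print((P['mark'][:2]-ptr)@a)
E
```

```text
pin [0.6173 0.1081 0.077 ]
ptrL [0.5882 0.0287 0.08  ]
ptrR [0.6113 0.0243 0.08  ]
mark [ 0.6007 -0.0516  0.08  ]
markspike [ 0.5938 -0.0512  0.08  ]
caseL [0.5783 0.0549 0.078 ]
caseR [0.6219 0.0468 0.078 ]
boardL0 [0.5708 0.1716 0.018 ]
boardL1 [ 0.5166 -0.1047  0.018 ]
axis [-0.19249544 -0.98129787] -101.09845138678439
pin-bar 0.2992525522029845 [-0.17376627 -0.98478692]
0.07654308205708305
```

```bash
cat >> h.py <<'E'
def wsnap(name):
    m=imaging.camera_model('wrist'); im=snap('wrist',name); return im,m
E
python3 - <<'E'
from h import *
st(); im,m=wsnap('w3'); st(); m2=imaging.camera_model('wrist'); print(m['position'],m2['position'],m['orientation'],m2['orientation'])
for q,z in [('pin_top',.077),('gauge_pointer',.08),('gauge_marker',.08),('gauge_case',.078)]:
    for a in spot_point('wrist',q)[:2]: print(q,np.round(a['location'],1),round(a['p'],2),np.round(atz('wrist',a['location'],z,m),4))
t=im[80:370,380:580]; cv2.imwrite('pics/w3c.png',cv2.resize(t,None,fx=2,fy=2,interpolation=cv2.INTER_CUBIC)[:,:,::-1])
E
```

```text
t 3.17 p [0.4608 0.0804 0.2312] R
 [[-0.     0.185  0.983]
 [-0.001  0.983 -0.185]
 [-1.    -0.001 -0.   ]] F [-0.8  0.1 -1.1] w 0.998
t 3.22 p [0.4608 0.0803 0.2313] R
 [[-0.     0.185  0.983]
 [-0.001  0.983 -0.185]
 [-1.    -0.001 -0.   ]] F [-0.3 -0.7 -0.1] w 0.999
[0.47382695 0.15429572 0.37296998] [0.47387036 0.15424188 0.37299335] [-0.14873607  0.01372361 -0.09125131  0.98456206] [-0.14867691  0.01373046 -0.09139815  0.98455728]
pin_top [519.3 131.1] 0.9 [0.6164 0.1227 0.077 ]
gauge_pointer [509.5 242.9] 0.95 [0.6035 0.0394 0.08  ]
gauge_marker [495.9 327. ] 0.73 [ 0.5892 -0.0328  0.08  ]
gauge_marker [627.1 378.3] 0.48 [ 0.7085 -0.1108  0.08  ]
gauge_case [500.1 306.3] 0.78 [ 0.5944 -0.0153  0.078 ]
gauge_case [509.7 243.2] 0.66 [0.6045 0.0383 0.078 ]
```

View pics/w3c.png

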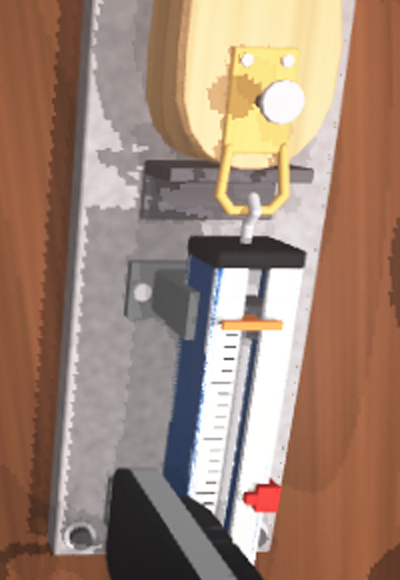

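```bash
python3 - <<'E'
from h import *
m=imaging.camera_model('wrist')
P={}
for n,uv,z in [('pin',(520.5,131),.077),('ptrL',(491,242),.08),('ptrR',(521,242.5),.08),('mark',(511,328),.08),('markspike',(502,328),.08),('boardL0',(426,80),.018),('boardL1',(405,353),.018)]:
    P[n]=atz('wrist',uv,z,m)[:2]; print(n,np.round(P[n],4))
a=P['boardL1']-P['boardL0'];a/=np.linalg.norm(a);print('axis',a)
for a in (a,np.array([-.1738,-.9848])):
  print((P['mark']-(P['ptrL']+P['ptrR'])/2)@a,(P['markspike']-P['ptrL'])@a,(P['mark']-P['ptrR'])@a, (P['mark']-P['pin'])@a)
E
```

```text
pin [0.6174 0.1235]
ptrL [0.5891 0.0437]
ptrR [0.6127 0.0389]
mark [ 0.6021 -0.0354]
markspike [ 0.5945 -0.0339]
boardL0 [0.5684 0.1729]
boardL1 [ 0.5192 -0.0834]
axis [-0.1885264  -0.98206812]
0.0750634689005137 0.07512985714777472 0.07493100490831178 0.1589529894644058
0.0752913032777977 0.07542173279721404 0.07497826441659122 0.15916244046442451
```

```bash
python3 -m crank '[[0,3,-2.6,0,0,0,8.5],[0,3,-2.6,0,0,0,8.5],[0,3,-2.6,0,0,0,8.5],[0,3,-2.6,0,0,0,8.5],[0,2,-2.6,0,0,0,8.5]]'
python3 -m crank '[[0,0,0,0,0,0,8.5],[0,0,0,0,0,0,8.5],[0,0,0,0,0,0,8.5],[0,0,0,0,0,0,8.5]]'
python3 - <<'E'
from h import *
st(); im,m=wsnap('w4')
for q,z in [('mallet_grip',.032),('mallet_head',.032)]:
    for a in spot_point('wrist',q)[:2]: print(q,np.round(a['location'],1),round(a['p'],2),np.round(atz('wrist',a['location'],z,m),4))
E
```

```text
clock: 3.83
eef_pos: [0.3575, 0.2458, 0.2316]
orientation: [0.065, 0.704, -0.064, 0.704]
force: [1.3, 0.3, 0.7]
width: 0.994
clock: 4.17
eef_pos: [0.3592, 0.2421, 0.2312]
orientation: [0.065, 0.704, -0.066, 0.704]
force: [0.5, -0.9, -0.2]
width: 0.995
t 4.17 p [0.3592 0.2421 0.2312] R
 [[ 0.     0.184  0.983]
 [-0.001  0.983 -0.184]
 [-1.    -0.001  0.   ]] F [ 0.5 -0.9 -0.2] w 0.995
mallet_grip [112.8 179.8] 0.81 [0.1877 0.3033 0.032 ]
mallet_grip [323.6 195. ] 0.79 [0.365  0.2558 0.032 ]
mallet_head [326.1 121.4] 0.95 [0.3781 0.3156 0.032 ]
mallet_head [133.3 251.9] 0.79 [0.1848 0.2368 0.032 ]
```

View pics/w4.png

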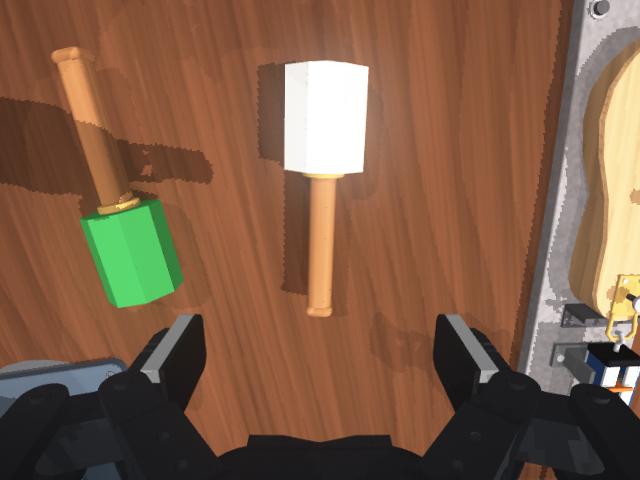

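The wrist view shows the white-headed mallet at the centre, with its head at (326,117), the head/ferrule joint at row 176 and the handle end at (320,313). The green look-alike at (130,250) is left alone. Mine is the white one.

```bash
python3 - <<'E'
from h import *
m=imaging.camera_model('wrist')
im=cv2.imread('pics/w4.png')
for row in (195,230,265,290):
    hsv=cv2.cvtColor(im,cv2.COLOR_BGR2HSV)[row,290:350]
    b=im[row,290:350].astype(int); print(row,[(290+i,b[i].tolist()[::-1]) for i in range(0,60,4)][2:13])
for n,uv,z in [('join',(323,176),.05),('c195',(322.5,195),.046),('end',(319.5,316),.036),('hfrontL',(285,65),.05),('hfrontR',(368,65),.05),('hbR',(364,174),.045),('hbL',(285,174),.045)]:
    print(n,np.round(atz('wrist',uv,z,m),4))
E
```

```text
195 [(298, [110, 80, 62]), (302, [106, 77, 61]), (306, [109, 78, 63]), (310, [142, 101, 75]), (314, [206, 144, 101]), (318, [232, 167, 114]), (322, [238, 178, 121]), (326, [244, 185, 126]), (330, [244, 188, 128]), (334, [216, 152, 106]), (338, [151, 105, 80])]
230 [(298, [107, 68, 48]), (302, [97, 61, 44]), (306, [98, 64, 46]), (310, [160, 103, 68]), (314, [211, 141, 91]), (318, [232, 162, 105]), (322, [237, 171, 110]), (326, [244, 182, 117]), (330, [238, 171, 110]), (334, [155, 100, 67]), (338, [142, 90, 62])]
265 [(298, [107, 67, 45]), (302, [99, 61, 41]), (306, [98, 60, 40]), (310, [180, 117, 74]), (314, [223, 150, 94]), (318, [234, 164, 104]), (322, [238, 170, 108]), (326, [245, 182, 116]), (330, [228, 156, 99]), (334, [132, 81, 55]), (338, [133, 81, 55])]
290 [(298, [107, 67, 44]), (302, [109, 66, 45]), (306, [104, 65, 44]), (310, [192, 126, 78]), (314, [230, 159, 101]), (318, [236, 169, 107]), (322, [241, 174, 112]), (326, [245, 183, 118]), (330, [210, 138, 88]), (334, [134, 82, 55]), (338, [130, 80, 53])]
join [0.3676 0.2746 0.05  ]
c195 [0.3643 0.2587 0.046 ]
end [0.3405 0.1449 0.036 ]
hfrontL [0.3546 0.3622 0.05  ]
hfrontR [0.4161 0.3508 0.05  ]
hbR [0.4008 0.2694 0.045 ]
hbL [0.3372 0.2813 0.045 ]
```

```bash
python3 -m crank '[[3.6,0.9,0.3,0,0,0,7],[4,0,0,0,0,0,6],[4,0,0,0,0,0,6],[4,0,0,0,0,0,6],[2.5,0,0,0,0,0,6]]' 110
python3 -m crank '[[0,0,0,0,0,0,6],[0,0,0,0,0,0,6],[0,0,0,0,0,0,6]]'
python3 - <<'E'
from h import *
st(); wsnap('w5')
E
```

```text
clock: 4.73
eef_pos: [0.3623, 0.2502, 0.0474]
orientation: [0.065, 0.705, -0.066, 0.703]
force: [-0.0, -0.4, -0.3]
width: 0.706
clock: 4.98
eef_pos: [0.3637, 0.2518, 0.0514]
orientation: [0.065, 0.704, -0.065, 0.704]
force: [-0.1, -0.7, 0.1]
width: 0.697
t 4.98 p [0.3637 0.2518 0.0514] R
 [[ 0.001  0.183  0.983]
 [ 0.001  0.983 -0.183]
 [-1.     0.001  0.001]] F [-0.1 -0.7  0.1] w 0.697
```

View pics/w5.png

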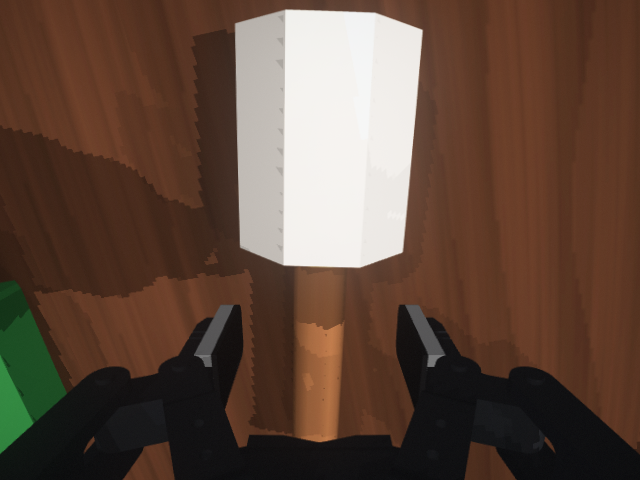

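The fingers straddle the handle evenly (handle at column 320, pads at 230 and 410), just behind the head. I'll lower and close.

```bash
python3 -m crank '[[1.8,0,0,0,0,0,6],[1.8,0,0,0,0,0,5],[0,0,0,0,0,0,5],[0,0,0,0,0,0,1],[0,0,0,0,0,0,1]]' 110
python3 -m crank '[[0,0,0,0,0,0,1],[0,0,0,0,0,0,1],[0,0,0,0,0,0,1]]'
python3 -m crank '[[-2,0,0,0,0,0,1],[-2,0,0,0,0,0,1],[-2.5,0,0,0,0,0,1],[-2.5,0,0,0,0,0,1],[0,0,0,0,0,0,1]]'
python3 -m crank '[[-4,0,0,0,0,0,1],[-4,0,0,0,0,0,1],[0,0,0,0,0,0,1],[0,0,0,0,0,0,1]]'
python3 - <<'E'
from h import *
st(); wsnap('w6'); snap('side','s6')
E
```

```text
clock: 5.45
eef_pos: [0.3636, 0.2519, 0.0157]
orientation: [0.065, 0.704, -0.064, 0.705]
force: [-0.8, -0.1, 0.4]
width: 0.314
clock: 5.7
eef_pos: [0.3638, 0.252, 0.0159]
orientation: [0.065, 0.703, -0.064, 0.705]
force: [-0.5, -3.0, 10.0]
width: 0.243
clock: 6.12
eef_pos: [0.3644, 0.2526, 0.1087]
orientation: [0.066, 0.702, -0.063, 0.706]
force: [-0.2, -0.1, -2.0]
width: 0.242
clock: 6.45
eef_pos: [0.3639, 0.2519, 0.186]
orientation: [0.066, 0.703, -0.064, 0.705]
force: [-1.0, -0.5, -3.2]
width: 0.236
t 6.45 p [0.3639 0.2519 0.186 ] R
 [[ 0.004  0.183  0.983]
 [ 0.002  0.983 -0.183]
 [-1.     0.003  0.004]] F [-1.  -0.5 -3.2] w 0.236
```

View pics/w6.png

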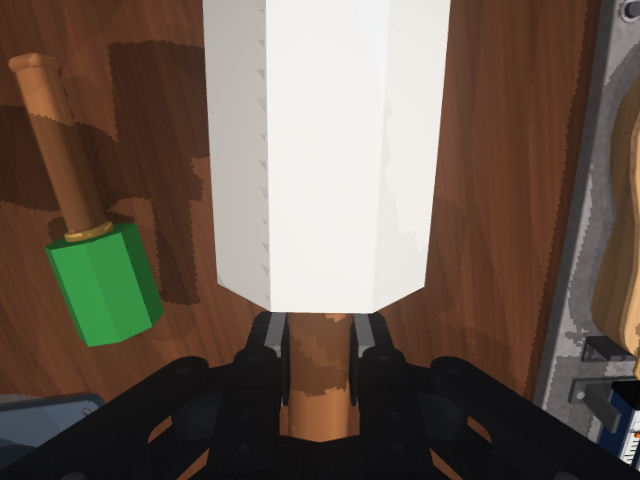

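View pics/s6.png

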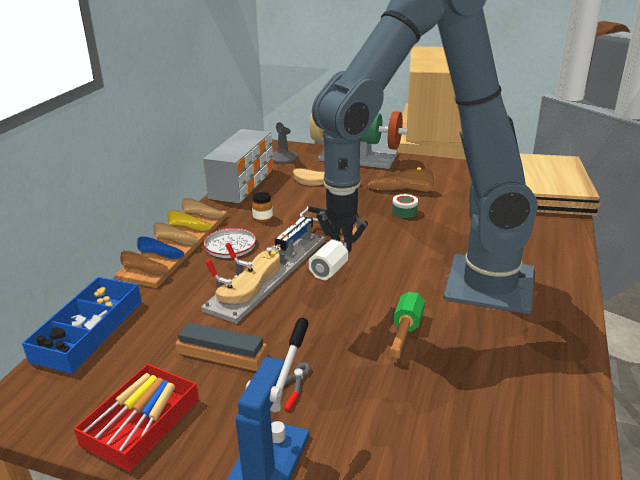

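```bash
python3 - <<'E'
import numpy as np
d=np.array([.568-.3639,.1318-.2519])*100/13
for k in range(13):
    f=np.radians(-10.6-7*k-3.5); print(k,round(-np.sin(f)*d[0]+np.cos(f)*d[1],2),round(np.cos(f)*d[0]+np.sin(f)*d[1],2))
E
```

```text
0 -0.51 1.75
1 -0.3 1.8
2 -0.08 1.82
3 0.15 1.82
4 0.37 1.78
5 0.58 1.73
6 0.79 1.64
7 0.98 1.53
8 1.16 1.4
9 1.32 1.25
10 1.47 1.08
11 1.59 0.89
12 1.68 0.69
```

```bash
python3 -m crank '[[0,-0.5,1.75,7,0,0,1],[0,-0.3,1.8,7,0,0,1],[0,-0.1,1.8,7,0,0,1],[0,0.15,1.8,7,0,0,1],[0,0.4,1.8,7,0,0,1]]' 120
python3 -m crank '[[0,0.6,1.7,7,0,0,1],[0,0.8,1.6,7,0,0,1],[0,1.0,1.5,7,0,0,1],[0,1.15,1.4,7,0,0,1],[0,1.3,1.25,7,0,0,1]]'
python3 -m crank '[[0,1.5,1.1,7,0,0,1],[0,1.6,0.9,7,0,0,1],[0,1.7,0.7,6,0,0,1],[0,0,0,0,0,0,1],[0,0,0,0,0,0,1]]'
python3 -m crank '[[0,0,0,0,0,0,1],[0,0,0,0,0,0,1]]'
python3 - <<'E'
from h import *
st(); wsnap('w7'); snap('side','s7'); im=snap('top','t7')
cv2.imwrite('pics/s7c.png',cv2.resize(cv2.imread('pics/s7.png')[170:330,180:380],None,fx=4,fy=3.75))
E
```

```text
clock: 6.97
eef_pos: [0.4438, 0.2094, 0.1823]
orientation: [0.274, 0.652, -0.276, 0.651]
force: [0.1, 0.4, -3.7]
width: 0.234
clock: 7.38
eef_pos: [0.5245, 0.1695, 0.182]
orientation: [0.457, 0.539, -0.46, 0.538]
force: [0.9, -0.4, -2.2]
width: 0.234
clock: 7.8
eef_pos: [0.5737, 0.1446, 0.1819]
orientation: [-0.542, -0.452, 0.545, -0.452]
force: [-0.8, -0.2, -3.1]
width: 0.237
clock: 7.97
eef_pos: [0.573, 0.1461, 0.1833]
orientation: [-0.542, -0.453, 0.544, -0.452]
force: [0.2, 0.5, -2.8]
width: 0.236
t 7.97 p [0.573  0.1461 0.1833] R
 [[-0.002  0.984 -0.18 ]
 [-0.    -0.18  -0.984]
 [-1.    -0.002  0.001]] F [ 0.2  0.5 -2.8] w 0.236
```

View pics/w7.png

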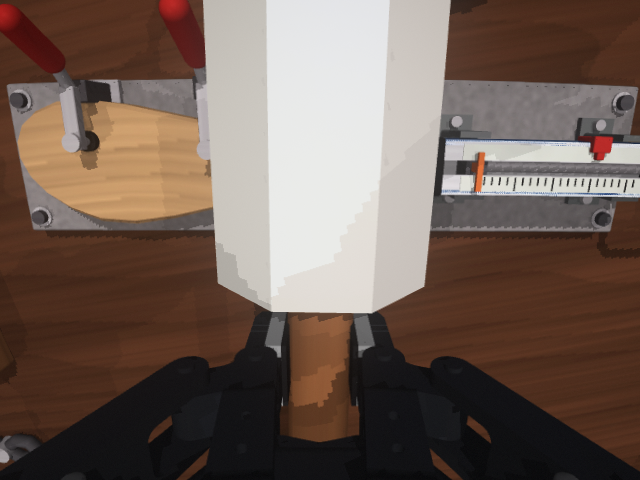

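View pics/s7c.png

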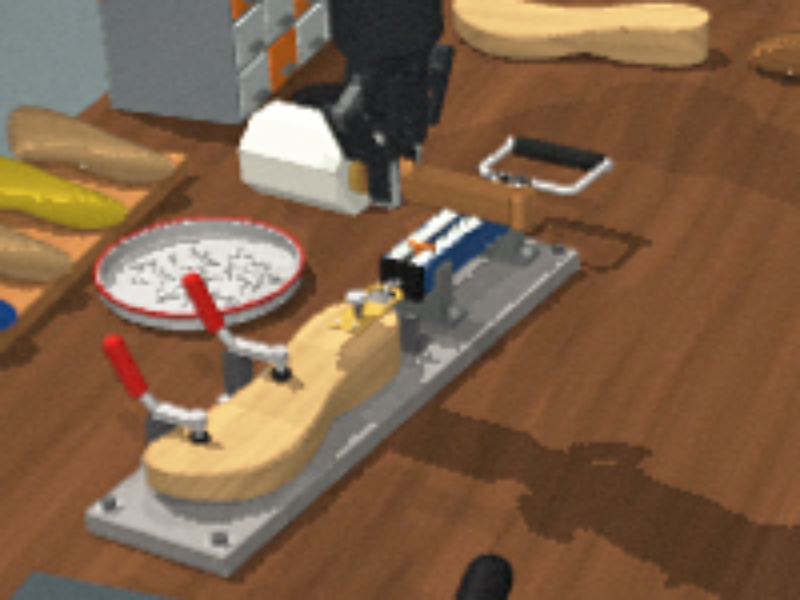

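```bash
python3 -m crank '[[1.5,-0.2,1.5,0,0,0,1],[3,0,0,0,0,0,1],[2,0,0,0,0,0,1],[0,0,0,0,0,0,1],[0,0,0,0,0,0,1]]' 120
python3 -m crank '[[0,0,0,0,0,0,1],[0,0,0,0,0,0,1]]'
python3 - <<'E'
from h import *
s=st(); im,m=wsnap('w8'); im=snap('side','s8')
cv2.imwrite('pics/s8c.png',cv2.resize(im[200:300,230:330],None,fx=6,fy=6,interpolation=cv2.INTER_CUBIC)[:,:,::-1])
Rm=R.from_quat(s['orientation']).as_matrix(); print('pin in tool',(np.array([.617,.1225,.077])-s['eef_pos'])@Rm)
E
```

```text
clock: 8.53
eef_pos: [0.5689, 0.1312, 0.119]
orientation: [-0.543, -0.453, 0.544, -0.452]
force: [-0.2, 1.0, -1.9]
width: 0.237
clock: 8.7
eef_pos: [0.5705, 0.1316, 0.1209]
orientation: [0.544, 0.452, -0.543, 0.453]
force: [0.2, 0.6, -3.1]
width: 0.243
t 8.7 p [0.5705 0.1316 0.1209] R
 [[ 0.003  0.983 -0.182]
 [ 0.001 -0.182 -0.983]
 [-1.     0.002 -0.001]] F [ 0.2  0.6 -3.1] w 0.243
pin in tool [0.04401811 0.04723464 0.00052743]
```

View pics/s8c.png

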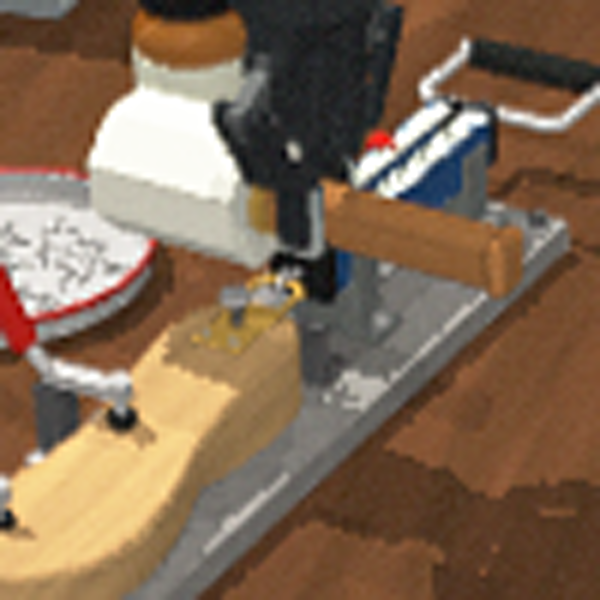

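View pics/w8.png

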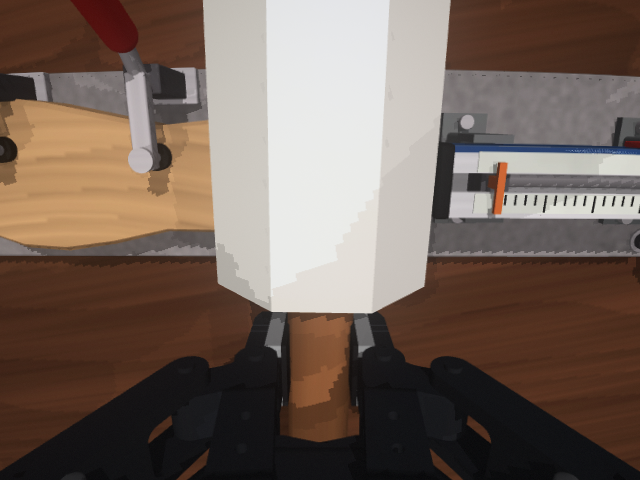

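```bash
python3 -m crank '[[1,0,0,0,0,0,1],[1,0,0,0,0,0,1],[0.5,0,0,0,0,0,1],[0,0,0,0,0,0,1],[0,0,0,0,0,0,1]]' 120
python3 -m crank '[[0.3,0,0,0,0,0,1],[0.3,0,0,0,0,0,1],[0.2,0,0,0,0,0,1]]'
python3 -m crank '[[0.2,0,0,0,0,0,1],[0.2,0,0,0,0,0,1]]'
```

```text
clock: 9.22
eef_pos: [0.5691, 0.131, 0.0936]
orientation: [-0.543, -0.452, 0.544, -0.452]
force: [0.1, 0.2, -3.3]
width: 0.236
clock: 9.47
eef_pos: [0.5696, 0.1311, 0.0864]
orientation: [0.544, 0.452, -0.544, 0.452]
force: [-2.4, -0.8, 2.4]
width: 0.236
clock: 9.63
eef_pos: [0.5696, 0.1311, 0.0824]
orientation: [0.544, 0.452, -0.544, 0.452]
force: [-2.3, -0.8, 3.8]
width: 0.238
```

```bash
python3 -m crank '[[0.2,0,0,0,0,0,1],[0.1,0,0,0,0,0,1]]'
python3 -m crank '[[0.2,0,0,0,0,0,1],[0,0,0,0,0,0,1]]'
python3 - <<'E'
from h import *
s=st(); print(s['wrist_torque']); im=snap('side','s9')
cv2.imwrite('pics/s9c.png',cv2.resize(im[200:300,230:330],None,fx=6,fy=6,interpolation=cv2.INTER_CUBIC)[:,:,::-1])
E
```

```text
clock: 9.8
eef_pos: [0.5693, 0.1312, 0.0804]
orientation: [0.544, 0.452, -0.544, 0.452]
force: [-11.8, -1.9, 28.2]
width: 0.236
clock: 9.97
eef_pos: [0.5696, 0.1317, 0.0791]
orientation: [0.544, 0.452, -0.543, 0.452]
force: [-10.4, 0.0, 24.6]
width: 0.235
t 9.97 p [0.5696 0.1317 0.0791] R
 [[ 0.001  0.983 -0.182]
 [ 0.001 -0.182 -0.983]
 [-1.     0.001 -0.001]] F [-10.4   0.   24.6] w 0.235
[-0.11917369  1.357098   -0.05737067]
```

View pics/s9c.png

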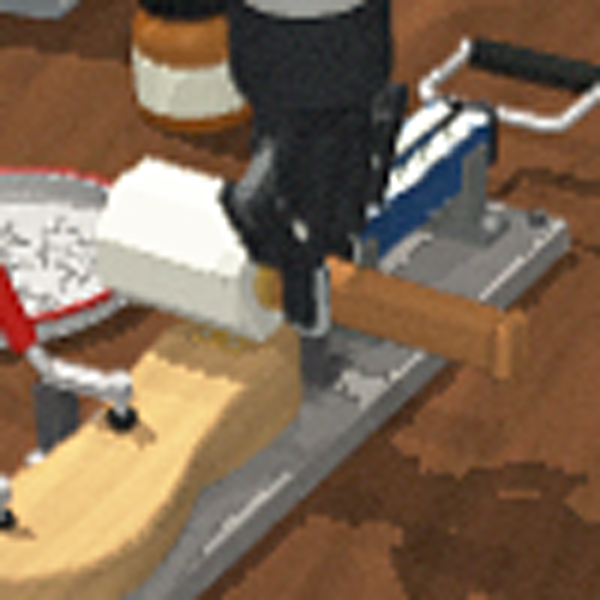

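The push rose from about 7 N to over 25 N at a TCP height of 0.080, which is where I predicted home. I'll lift and check.

```bash
python3 -m crank '[[-1,0,0,0,0,0,1],[-2,0,0,0,0,0,1],[-3,0,0,0,0,0,1],[-3,0,0,0,0,0,1],[-2,0,0,0,0,0,1]]'
python3 -m crank '[[0,-2,0,0,0,0,1],[0,-3,0,0,0,0,1],[0,-3,0,0,0,0,1],[0,0,0,0,0,0,1],[0,0,0,0,0,0,1]]'
python3 - <<'E'
from h import *
s=st(); im=snap('side','s10')
cv2.imwrite('pics/s10c.png',cv2.resize(im[180:300,220:370],None,fx=5,fy=5,interpolation=cv2.INTER_CUBIC)[:,:,::-1])
im,m=wsnap('w10')
E
```

```text
clock: 10.43
eef_pos: [0.5702, 0.1312, 0.1897]
orientation: [0.544, 0.452, -0.543, 0.452]
force: [-0.2, -0.6, -2.4]
width: 0.24
clock: 10.85
eef_pos: [0.4896, 0.146, 0.1875]
orientation: [-0.543, -0.453, 0.543, -0.452]
force: [1.4, -0.7, -2.9]
width: 0.237
t 10.85 p [0.4896 0.146  0.1875] R
 [[-0.001  0.984 -0.181]
 [-0.    -0.181 -0.984]
 [-1.    -0.001  0.   ]] F [ 1.4 -0.7 -2.9] w 0.237
```

View pics/s10c.png

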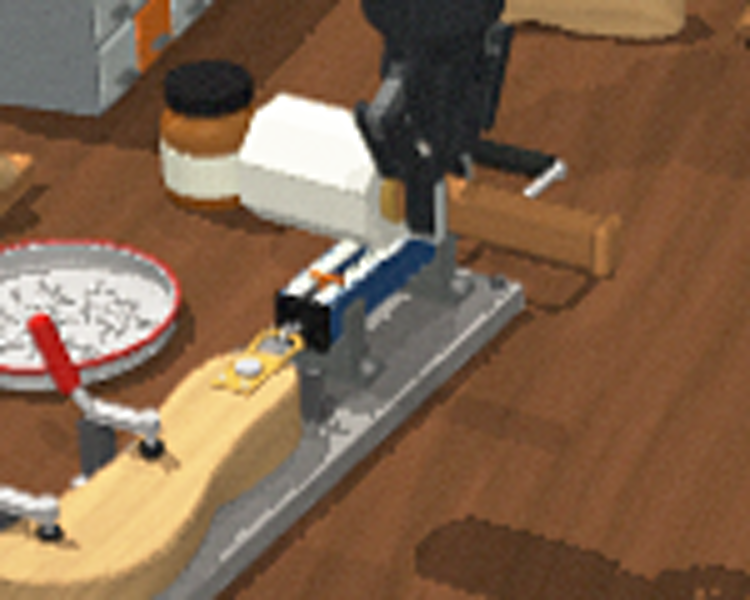

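View pics/w10.png

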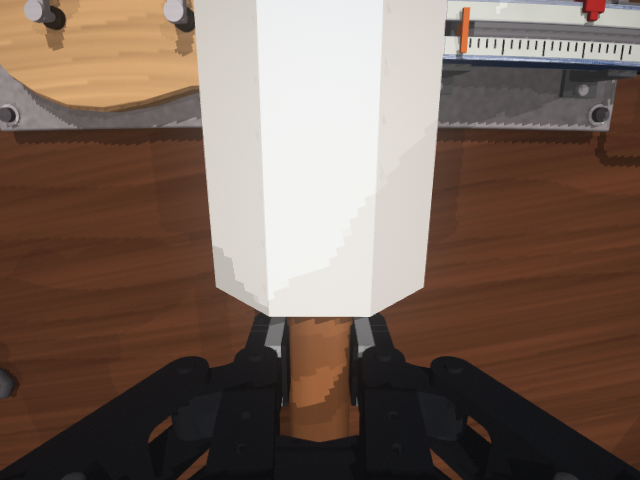

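The pin head now sits flat on the brass plate at crop (248,367), so it is home. Next I'll turn the mallet back parallel to the rig and lay it on the bare bench.

```bash
python3 -m crank '[[0,-2.5,-0.7,0,0,0,1],[0,-2.5,-0.7,0,0,0,1],[0,-2.5,-0.7,-7,0,0,1],[0,0,0,-7,0,0,1],[0,0,0,-7,0,0,1]]'
python3 -m crank '[[0,0,0,-7,0,0,1],[0,0,0,-7,0,0,1],[0,0,0,-7,0,0,1],[0,0,0,-7,0,0,1],[0,0,0,-7,0,0,1]]'
python3 -m crank '[[0,0,0,-7,0,0,1],[1,0,0,-7,0,0,1],[2,0,0,-7,0,0,1],[3,0,0,-7,0,0,1],[3,0,0,-6,0,0,1]]'
python3 -m crank '[[3,0,0,0,0,0,1],[1.5,0,0,0,0,0,1],[0,0,0,0,0,0,1],[0,0,0,0,0,0,1]]'
python3 - <<'E'
from h import *
s=st(); im=snap('side','s11')
cv2.imwrite('pics/s11c.png',cv2.resize(im[210:330,240:390],None,fx=5,fy=5,interpolation=cv2.INTER_CUBIC)[:,:,::-1])
im=snap('top','t11')
E
```

```text
clock: 11.37
eef_pos: [0.4208, 0.1808, 0.1874]
orientation: [0.45, 0.545, -0.45, 0.545]
force: [1.0, -0.9, -2.9]
width: 0.24
clock: 11.78
eef_pos: [0.4221, 0.1798, 0.1871]
orientation: [0.266, 0.655, -0.266, 0.655]
force: [0.8, -0.6, -3.1]
width: 0.235
clock: 12.2
eef_pos: [0.4228, 0.1802, 0.0967]
orientation: [0.064, 0.703, -0.062, 0.705]
force: [1.2, -0.9, -4.3]
width: 0.243
clock: 12.53
eef_pos: [0.4214, 0.1799, 0.0517]
orientation: [0.065, 0.705, -0.065, 0.704]
force: [0.5, -0.1, -2.4]
width: 0.236
t 12.53 p [0.4214 0.1799 0.0517] R
 [[-0.001  0.183  0.983]
 [-0.001  0.983 -0.183]
 [-1.    -0.001 -0.001]] F [ 0.5 -0.1 -2.4] w 0.236
```

View pics/s11c.png

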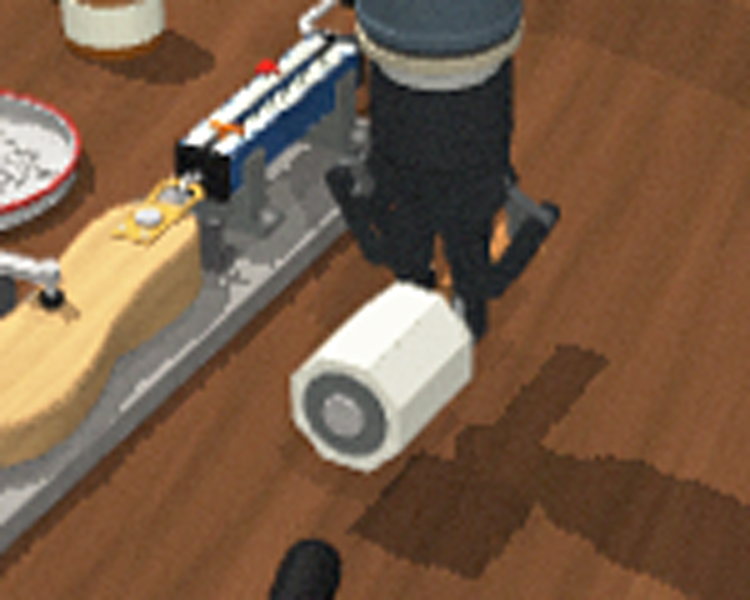

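View pics/t11.png

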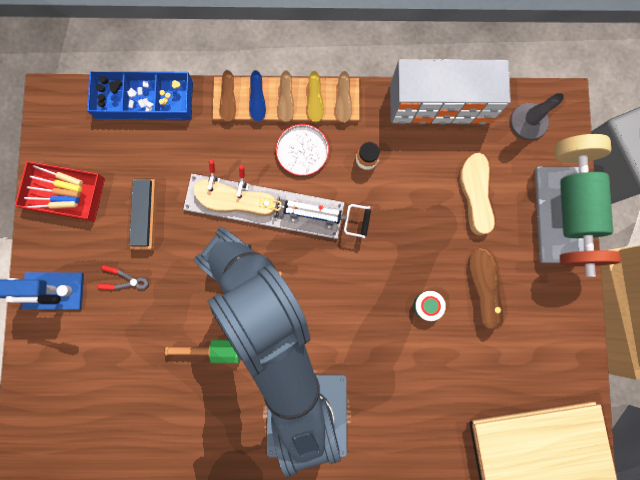

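Bare bench lies below and the mallet is level, with about 35 mm to go.

```bash
python3 -m crank '[[1,0,0,0,0,0,1],[1,0,0,0,0,0,1],[0.8,0,0,0,0,0,1],[0.4,0,0,0,0,0,1],[0,0,0,0,0,0,1]]'
python3 -m crank '[[0.3,0,0,0,0,0,1],[0.1,0,0,0,0,0,1]]'
```

```text
clock: 13.05
eef_pos: [0.4212, 0.18, 0.0203]
orientation: [0.065, 0.704, -0.065, 0.704]
force: [-0.6, 0.6, -2.9]
width: 0.235
clock: 13.22
eef_pos: [0.4213, 0.1801, 0.0165]
orientation: [0.065, 0.704, -0.065, 0.704]
force: [0.3, 0.1, -3.6]
width: 0.237
```

```bash
python3 -m crank '[[0.15,0,0,0,0,0,1],[0,0,0,0,0,0,1]]'
python3 -m crank '[[0.1,0,0,0,0,0,1],[0,0,0,0,0,0,1]]'
```

```text
clock: 13.38
eef_pos: [0.4213, 0.18, 0.0153]
orientation: [0.065, 0.704, -0.065, 0.704]
force: [-0.5, -0.9, 4.4]
width: 0.237
clock: 13.55
eef_pos: [0.4213, 0.1799, 0.015]
orientation: [0.065, 0.704, -0.065, 0.705]
force: [-3.0, -2.9, 18.5]
width: 0.238
```

Contact at 0.015. I'll open the fingers, wait, then back up.

```bash
python3 -m crank '[[-0.1,0,0,0,0,0,1],[0,0,0,0,0,0,3],[0,0,0,0,0,0,4.5],[0,0,0,0,0,0,4.5],[0,0,0,0,0,0,4.5]]' 40
python3 -m crank '[[0,0,0,0,0,0,4.5],[0,0,0,0,0,0,4.5],[-1.5,0,0,0,0,0,4.5],[-3,0,0,0,0,0,4.5],[-4,0,0,0,0,0,4.5]]'
python3 -m crank '[[-4,0,0,0,0,0,4.5],[-4,0,0,0,0,0,4.5],[-3,0,0,0,0,0,4.5],[0,0,0,0,0,0,4.5],[0,0,0,0,0,0,4.5]]'
python3 - <<'E'
from h import *
s=st(); im,m=wsnap('w12'); im=snap('side','s12')
for a in spot_point('side','mallet_head')[:2]: print(a)
cv2.imwrite('pics/s12c.png',cv2.resize(im[210:330,240:390],None,fx=5,fy=5,interpolation=cv2.INTER_CUBIC)[:,:,::-1])
E
```

```text
clock: 13.97
eef_pos: [0.4211, 0.1801, 0.0148]
orientation: [0.065, 0.704, -0.065, 0.704]
force: [-0.3, 0.3, -0.1]
width: 0.528
clock: 14.38
eef_pos: [0.4193, 0.1794, 0.099]
orientation: [0.064, 0.706, -0.065, 0.703]
force: [1.1, 0.2, -0.8]
width: 0.529
clock: 14.8
eef_pos: [0.4218, 0.1802, 0.2113]
orientation: [0.065, 0.703, -0.064, 0.705]
force: [-1.0, 0.0, -0.1]
width: 0.526
t 14.8 p [0.4218 0.1802 0.2113] R
 [[ 0.004  0.183  0.983]
 [ 0.001  0.983 -0.183]
 [-1.     0.002  0.003]] F [-1.   0.  -0.1] w 0.526
{'location': [406.7, 313.0], 'p': 0.97}
{'location': [314.1, 297.2], 'p': 0.7}
```

View pics/s12c.png

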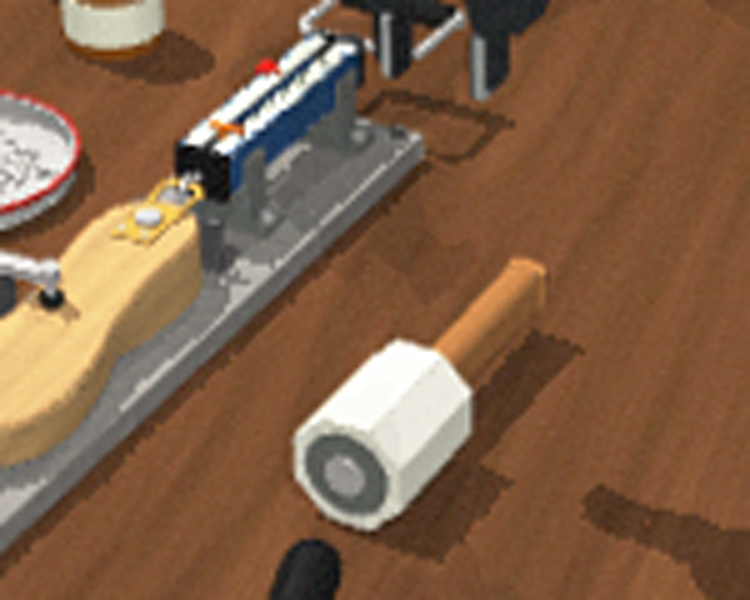

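View pics/w12.png

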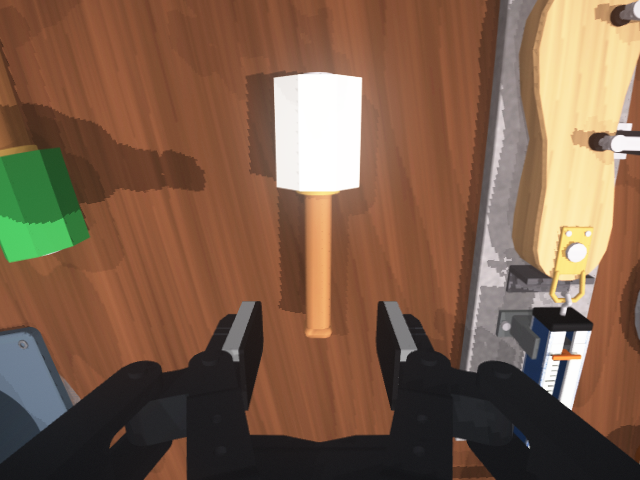

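The mallet lies flat and free, well off the board, with its head at wrist (318,135). Next is the gauge handle.

```bash
python3 - <<'E'
import numpy as np
d=np.array([.54-.4218,-.18-.1802])*100/13
for k in range(13):
    f=np.radians(-10.6-7*k-3.5); print(k,round(-np.sin(f)*d[0]+np.cos(f)*d[1],2),round(np.cos(f)*d[0]+np.sin(f)*d[1],2))
E
```

```text
0 -2.47 1.56
1 -2.26 1.85
2 -2.02 2.11
3 -1.74 2.34
4 -1.45 2.53
5 -1.13 2.69
6 -0.79 2.81
7 -0.44 2.88
8 -0.09 2.91
9 0.27 2.9
10 0.62 2.85
11 0.96 2.75
12 1.29 2.62
```

```bash
python3 -m crank '[[0,-2.5,1.6,7,0,0,4.5],[0,-2.3,1.85,7,0,0,4.5],[0,-2.0,2.1,7,0,0,4.5],[0,-1.75,2.3,7,0,0,4.5],[0,-1.45,2.5,7,0,0,4.5]]'
python3 -m crank '[[0,-1.1,2.7,7,0,0,4.5],[0,-0.8,2.8,7,0,0,4.5],[0,-0.4,2.9,7,0,0,4.5],[0,-0.1,2.9,7,0,0,4.5],[0,0.3,2.9,7,0,0,4.5]]'
python3 -m crank '[[0,0.6,2.8,7,0,0,4.5],[0,1,2.7,7,0,0,4.5],[0,1.3,2.6,6,0,0,4.5],[0,0,0,0,0,0,4.5],[0,0,0,0,0,0,4.5]]'
python3 -m crank '[[0,0,0,0,0,0,4.5],[0,0,0,0,0,0,4.5]]'
python3 - <<'E'
from h import *
s=st(); im,m=wsnap('w13')
for q,z in [('gauge_grip',.062),('gauge_pointer',.08),('gauge_marker',.08)]:
    for a in spot_point('wrist',q)[:2]: print(q,np.round(a['location'],1),round(a['p'],2),np.round(atz('wrist',a['location'],z,m),4))
E
```

```text
clock: 15.37
eef_pos: [0.4742, 0.0428, 0.2083]
orientation: [0.275, 0.652, -0.276, 0.65]
force: [0.7, 0.4, -0.7]
width: 0.525
clock: 15.78
eef_pos: [0.529, -0.092, 0.2081]
orientation: [0.458, 0.539, -0.459, 0.538]
force: [0.7, -0.8, 0.2]
width: 0.525
clock: 16.2
eef_pos: [0.5615, -0.1722, 0.2076]
orientation: [-0.543, -0.452, 0.545, -0.451]
force: [-0.8, 0.8, -0.2]
width: 0.528
clock: 16.37
eef_pos: [0.5616, -0.1695, 0.2089]
orientation: [-0.543, -0.454, 0.543, -0.452]
force: [-0.7, -0.4, 0.2]
width: 0.522
t 16.37 p [ 0.5616 -0.1695  0.2089] R
 [[-0.002  0.984 -0.18 ]
 [ 0.001 -0.18  -0.984]
 [-1.    -0.002 -0.001]] F [-0.7 -0.4  0.2] w 0.522
gauge_grip [320.4 221.2] 0.69 [ 0.5648 -0.1712  0.062 ]
gauge_pointer [ 23.2 230. ] 0.9 [0.6021 0.0425 0.08  ]
gauge_marker [127.  228.2] 0.66 [ 0.589  -0.0354  0.08  ]
```

View pics/w13.png

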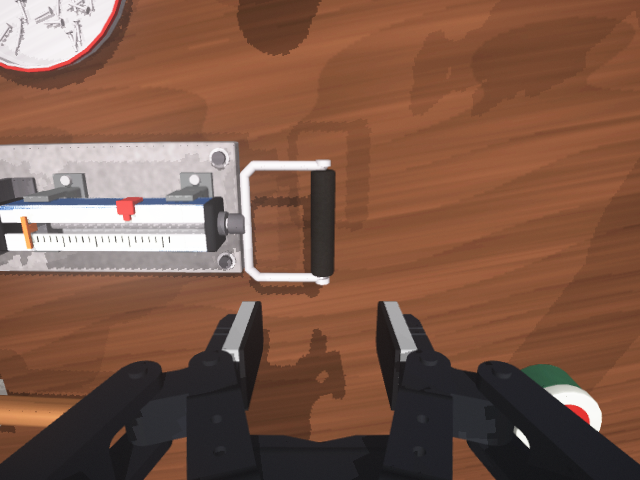

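The wrist view shows the black bar centred at (322,223), the cross wire at column 246, the marker at (126,208) and the pointer at (27,232). The bar comes out at (0.564,-0.172). I'll descend astride it.

```bash
python3 -m crank '[[4,0.3,0.25,0,0,0,4.5],[4,0,0,0,0,0,4.5],[2,0,0,0,0,0,4.5],[0,0,0,0,0,0,4.5],[0,0,0,0,0,0,4.5]]'
python3 - <<'E'
from h import *
s=st(); im,m=wsnap('w14')
im=imaging.read_camera('side');cv2.imwrite('pics/s14c.png',cv2.resize(im[160:280,260:410],None,fx=5,fy=5,interpolation=cv2.INTER_CUBIC)[:,:,::-1])
E
```

```text
clock: 16.98
eef_pos: [0.5642, -0.1735, 0.1096]
orientation: [-0.543, -0.453, 0.544, -0.452]
force: [-0.5, -0.5, 1.3]
width: 0.526
t 16.98 p [ 0.5642 -0.1735  0.1096] R
 [[-0.002  0.983 -0.182]
 [ 0.001 -0.182 -0.983]
 [-1.    -0.002 -0.   ]] F [-0.5 -0.5  1.3] w 0.526
```

View pics/w14.png

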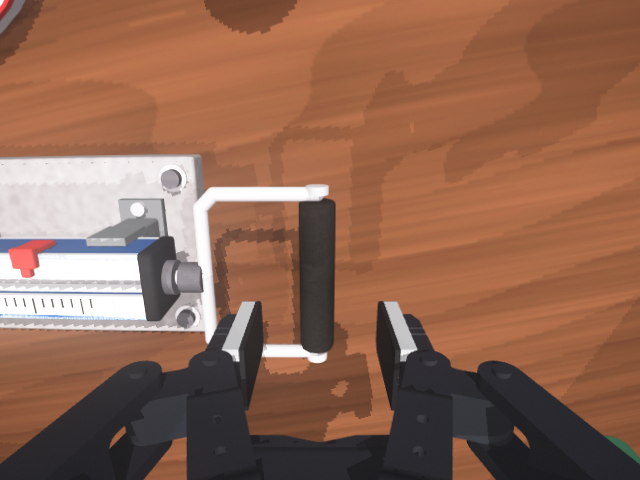

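View pics/s14c.png

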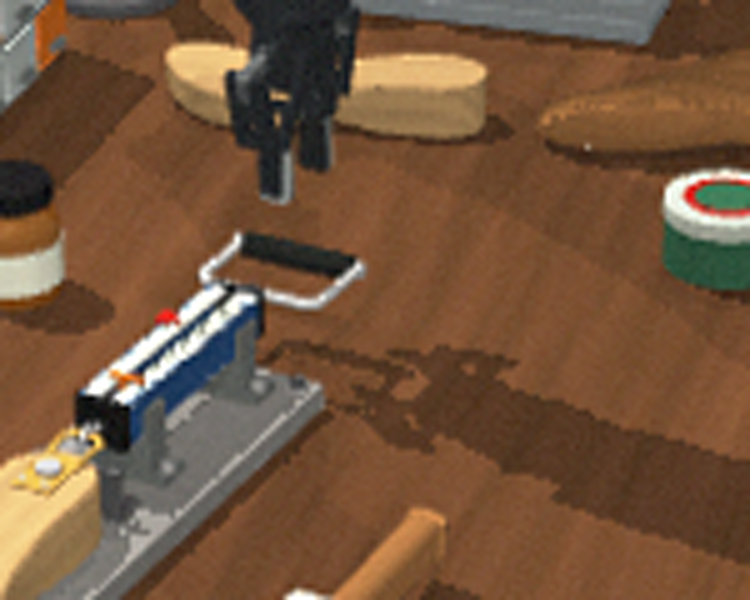

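```bash
python3 - <<'E'
from h import *
s=st(); p=atz('wrist',(317,275.5),.064); print(p, (p-s['eef_pos'])@R.from_quat(s['orientation']).as_matrix())
E
```

```text
t 17.08 p [ 0.5658 -0.1741  0.1116] R
 [[ 0.003  0.983 -0.182]
 [-0.001 -0.182 -0.983]
 [-1.     0.003  0.   ]] F [-0.7  0.7  0.9] w 0.528
[ 0.56561723 -0.17324426  0.064     ] [ 0.04757391 -0.00040616 -0.00078739]
```

Well centred. I'll go down 68 mm, then close.

```bash
python3 -m crank '[[2.5,0,0,0,0,0,4.5],[2.5,0,0,0,0,0,4.5],[1.8,0,0,0,0,0,4.5],[0,0,0,0,0,0,4.5],[0,0,0,0,0,0,4.5]]' 60
python3 -m crank '[[0,0,0,0,0,0,3],[0,0,0,0,0,0,1],[0,0,0,0,0,0,1],[0,0,0,0,0,0,1],[0,0,0,0,0,0,1]]' 60
python3 - <<'E'
from h import *
s=st(); im,m=wsnap('w15')
E
```

```text
clock: 17.5
eef_pos: [0.5653, -0.174, 0.043]
orientation: [0.544, 0.452, -0.543, 0.452]
force: [0.9, -0.1, -0.3]
width: 0.527
clock: 17.92
eef_pos: [0.5661, -0.1734, 0.0439]
orientation: [0.544, 0.452, -0.543, 0.453]
force: [-1.7, 2.9, 9.2]
width: 0.191
t 17.92 p [ 0.5661 -0.1734  0.0439] R
 [[ 0.003  0.983 -0.182]
 [ 0.    -0.182 -0.983]
 [-1.     0.003 -0.001]] F [-1.7  2.9  9.2] w 0.191
```

View pics/w15.png

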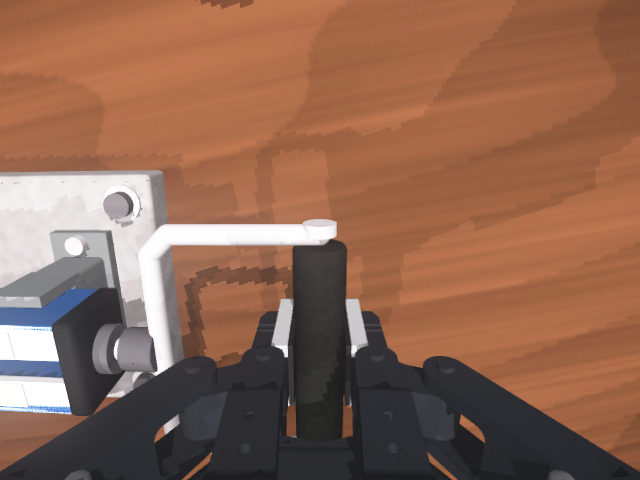

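The bar is held squarely between the pads. I'll pull 60 mm first, then measure.

```bash
python3 -m crank '[[0,0,1,0,0,0,1],[0,0,1.5,0,0,0,1],[0,0,1.5,0,0,0,1],[0,0,1.2,0,0,0,1],[0,0,0.8,0,0,0,1]]'
python3 -m crank '[[0,0,0,0,0,0,1],[0,0,0,0,0,0,1],[0,0,0,0,0,0,1]]'
python3 - <<'E'
from h import *
s=st(); print(s['wrist_torque'])
im=snap('top','t16'); cv2.imwrite('pics/t16c.png',cv2.resize(im[180:250,260:390],None,fx=6,fy=6,interpolation=cv2.INTER_CUBIC)[:,:,::-1])
for q in ('gauge_pointer','gauge_marker'):
    for a in spot_point('top',q)[:2]: print(q,a,atz('top',a['location'],.08))
im=snap('side','s16');cv2.imwrite('pics/s16c.png',cv2.resize(im[190:270,250:350],None,fx=7,fy=7,interpolation=cv2.INTER_CUBIC)[:,:,::-1])
E
```

```text
clock: 18.38
eef_pos: [0.5551, -0.232, 0.0439]
orientation: [0.545, 0.452, -0.542, 0.453]
force: [0.5, 10.2, 10.0]
width: 0.19
clock: 18.63
eef_pos: [0.5553, -0.2307, 0.0439]
orientation: [0.545, 0.452, -0.542, 0.453]
force: [0.3, 7.7, 10.6]
width: 0.19
t 18.63 p [ 0.5553 -0.2307  0.0439] R
 [[ 0.003  0.984 -0.181]
 [ 0.002 -0.181 -0.984]
 [-1.     0.003 -0.002]] F [ 0.3  7.7 10.6] w 0.19
[ 1.76016167  0.11952632 -0.03757175]
gauge_pointer {'location': [312.1, 211.9], 'p': 0.84} [ 0.58761159 -0.01452134  0.08      ]
gauge_pointer {'location': [387.4, 225.4], 'p': 0.3} [ 0.54863145 -0.23493555  0.08      ]
gauge_marker {'location': [251.8, 274.9], 'p': 0.56} [0.40225487 0.15816666 0.08      ]
gauge_marker {'location': [134.9, 282.6], 'p': 0.45} [0.37898596 0.4916996  0.08      ]
```

View pics/t16c.png

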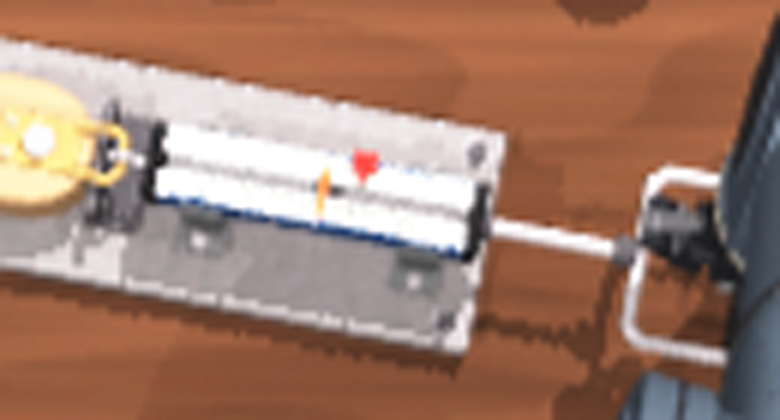

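View pics/s16c.png

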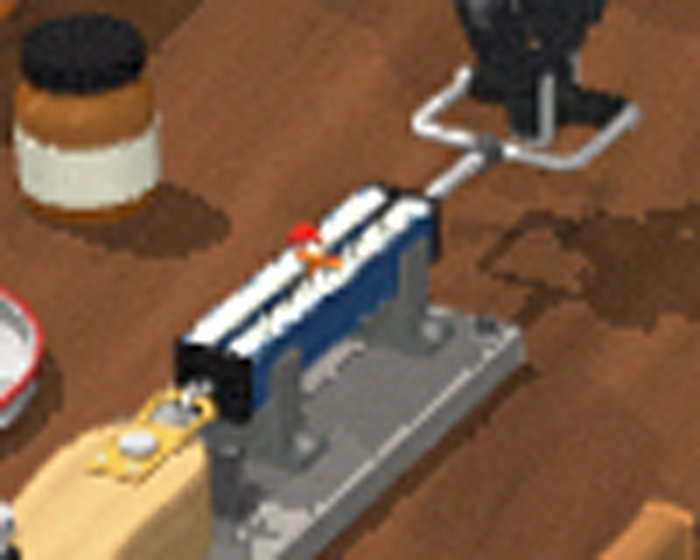

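```bash
python3 - <<'E'
from h import *
a=np.array([-.185,-.983])
p=(260+323/6,180+191/6)
for mk in [(365,160),(366,175)]:
    k=(260+mk[0]/6,180+mk[1]/6)
    print((atz('top',k,.08)-atz('top',p,.08))[:2]@a)
im=cv2.imread('pics/t16.png')[:,:,::-1].astype(int)
s=im[195:222,300:335]
red=(s[...,0]-s[...,1]>70)&(s[...,0]-s[...,2]>60)
ys,xs=np.nonzero(red)
for y,x in zip(ys,xs): print(x+300,y+195,s[y,x])
E
```

```text
0.017255376419364928
0.019134435785137613
319 205 [251 142 141]
320 205 [252 148 146]
321 205 [248 161 158]
322 205 [250 163 160]
319 206 [253  97  99]
320 206 [254  80  75]
321 206 [253  91  85]
322 206 [254 101  93]
319 207 [253  97  96]
320 207 [254  78  73]
321 207 [254  79  73]
322 207 [254 124 122]
319 208 [245 138 130]
320 208 [253  86  81]
321 208 [250  86  80]
322 208 [250 129 125]
320 209 [254 107 100]
313 210 [249 175 116]
314 210 [250 166  91]
313 211 [251 170 102]
314 211 [228 139  90]
```

```bash
python3 -m crank '[[0,0,0.8,0,0,0,1],[0,0,0.6,0,0,0,1],[0,0,0,0,0,0,1],[0,0,0,0,0,0,1],[0,0,0,0,0,0,1]]'
python3 - <<'E'
from h import *
s=st()
im=snap('top','t17'); cv2.imwrite('pics/t17c.png',cv2.resize(im[195:225,295:345],None,fx=15,fy=15,interpolation=cv2.INTER_CUBIC)[:,:,::-1])
im=snap('side','s17');cv2.imwrite('pics/s17c.png',cv2.resize(im[210:250,270:330],None,fx=13,fy=13,interpolation=cv2.INTER_CUBIC)[:,:,::-1])
E
```

```text
clock: 19.25
eef_pos: [0.5529, -0.2439, 0.0439]
orientation: [0.545, 0.453, -0.542, 0.453]
force: [-0.5, 10.3, 10.5]
width: 0.189
t 19.25 p [ 0.5529 -0.2439  0.0439] R
 [[ 0.003  0.984 -0.18 ]
 [ 0.002 -0.18  -0.984]
 [-1.     0.003 -0.003]] F [-0.5 10.3 10.5] w 0.189
```

View pics/t17c.png

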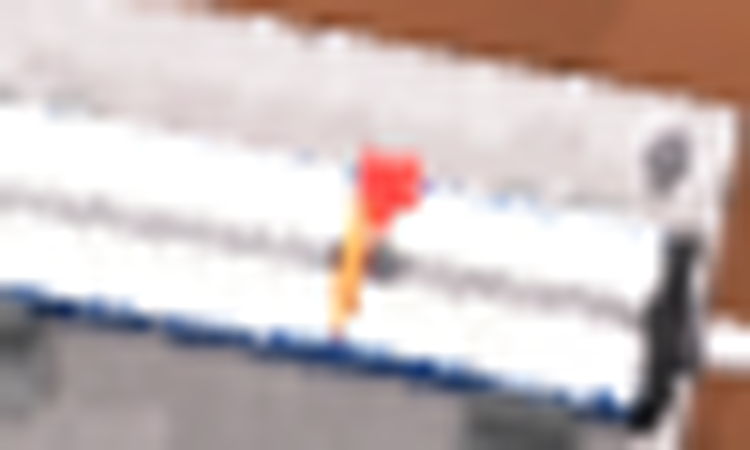

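View pics/s17c.png

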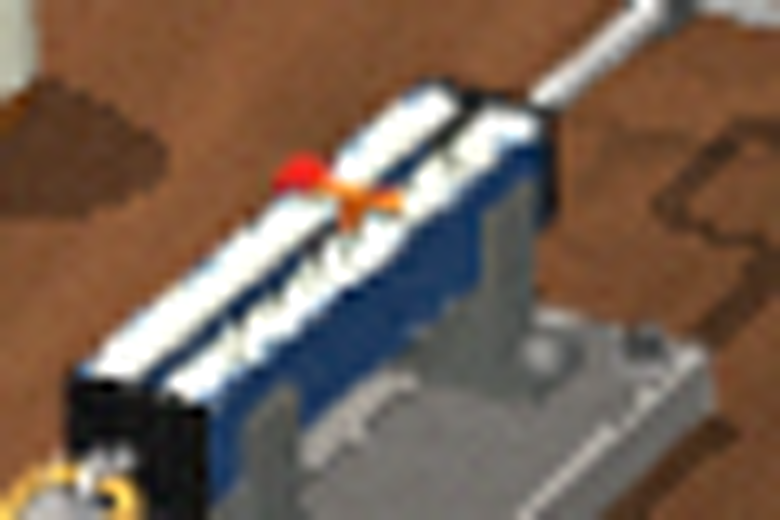

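```bash
python3 -m crank '[[0,0,0.3,0,0,0,1],[0,0,0.15,0,0,0,1],[0,0,0,0,0,0,1],[0,0,0,0,0,0,1],[0,0,0,0,0,0,1]]'
python3 - <<'E'
from h import *
s=st()
print('drawn',(np.array(s['eef_pos'])[:2]-[.5661,-.1734])@[-.185,-.983])
im=snap('top','t18'); cv2.imwrite('pics/t18c.png',cv2.resize(im[195:225,295:345],None,fx=15,fy=15,interpolation=cv2.INTER_CUBIC)[:,:,::-1])
im=snap('side','s18');cv2.imwrite('pics/s18c.png',cv2.resize(im[210:250,270:330],None,fx=13,fy=13,interpolation=cv2.INTER_CUBIC)[:,:,::-1])
E
```

```text
clock: 19.77
eef_pos: [0.5521, -0.2481, 0.0439]
orientation: [0.545, 0.453, -0.542, 0.453]
force: [-0.1, 10.8, 10.9]
width: 0.188
t 19.77 p [ 0.5521 -0.2481  0.0439] R
 [[ 0.003  0.984 -0.18 ]
 [ 0.003 -0.18  -0.984]
 [-1.     0.003 -0.003]] F [-0.1 10.8 10.9] w 0.188
drawn 0.07599107362766723
```

View pics/t18c.png

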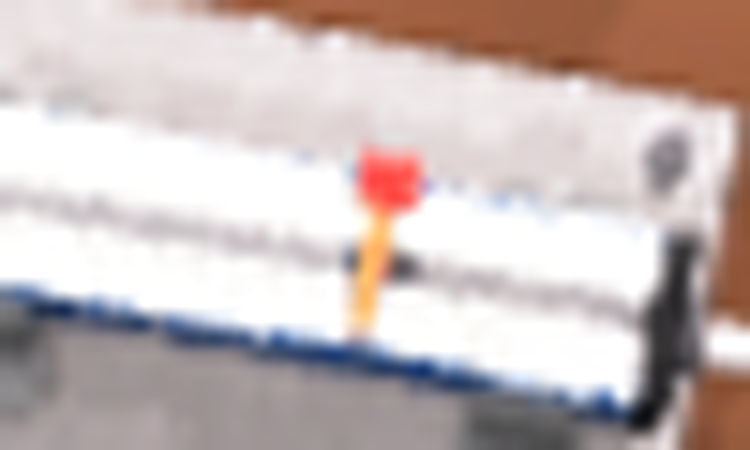

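View pics/s18c.png

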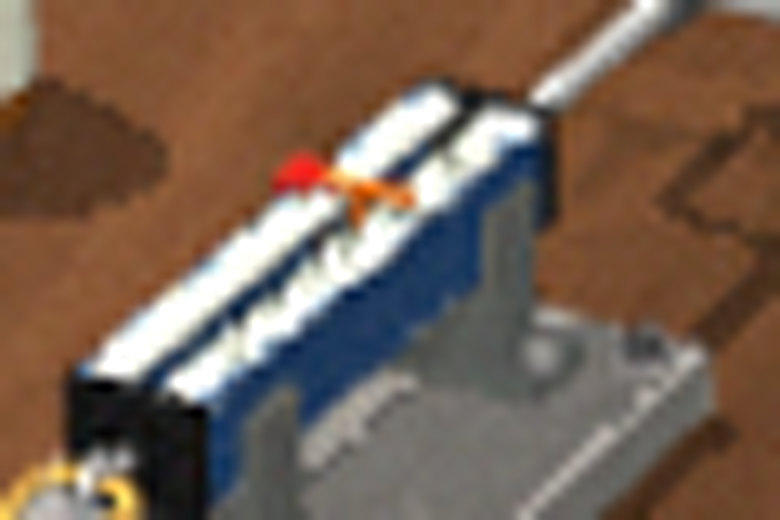

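The pointer's line, extended through (383,215) to (390,180), meets the middle of the red clip at (392,180). The drawn length of 76 mm agrees with the 75 mm I measured. I'll hold for a while and do the last checks.

```bash
python3 -m crank '[[0,0,0,0,0,0,1],[0,0,0,0,0,0,1],[0,0,0,0,0,0,1],[0,0,0,0,0,0,1],[0,0,0,0,0,0,1]]'
python3 -m crank '[[0,0,0,0,0,0,1],[0,0,0,0,0,0,1],[0,0,0,0,0,0,1],[0,0,0,0,0,0,1],[0,0,0,0,0,0,1]]'
python3 - <<'E'
from h import *
s=st(); print('drawn',(np.array(s['eef_pos'])[:2]-[.5661,-.1734])@[-.185,-.983])
im=snap('side','s19'); snap('top','t19')
E
```

```text
clock: 20.28
eef_pos: [0.5521, -0.2481, 0.0439]
orientation: [0.545, 0.453, -0.542, 0.453]
force: [-1.0, 10.5, 10.9]
width: 0.192
clock: 20.7
eef_pos: [0.5522, -0.2481, 0.0439]
orientation: [0.545, 0.453, -0.542, 0.453]
force: [-0.6, 10.0, 9.8]
width: 0.188
t 20.7 p [ 0.5522 -0.2481  0.0439] R
 [[ 0.003  0.984 -0.18 ]
 [ 0.003 -0.18  -0.984]
 [-1.     0.003 -0.003]] F [-0.6 10.   9.8] w 0.188
drawn 0.07596435418432745
```

View pics/s19.png

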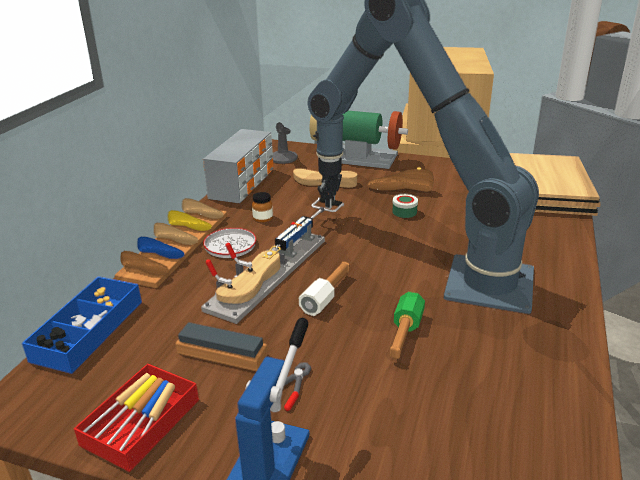

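View pics/t19.png

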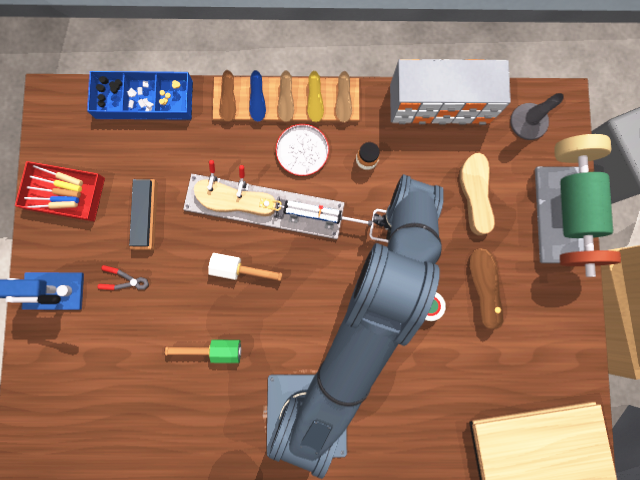

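The mallet lies flat and free at top view (225,266). The bystanders stand where they were, and the gauge is steady.

```bash
python3 -c "
from plant import finish_job
print(finish_job())"
```

```text
the job is handed in; nothing more can be done
None
```

The job was handed in at about 21 s of the 51 s allowed, and it reported no verdict.

- **Pin:** I pressed it home with the underside of the white mallet's head. The push rose from about 7 N to over 25 N at the height I had predicted for home. The side view afterwards showed the pin's head flat on the brass plate.
- **Mallet:** It lies flat and free on bare bench, clear of the rig board, which the side and top views confirm.
- **Gauge:** The handle was drawn 76.0 mm, against 75 mm measured from pointer to marker. In the top view the pointer's line meets the marker clip to within about 1 mm. The handle is still held with a steady pull of about 10 N.
- **Bystanders:** In the last pictures none of them, nor the marker clip, had visibly moved. The arm hides part of the round tin in the top view, but the side view shows it in its place.

Some measurements disagreed. One wrist picture, taken while the arm was still settling, put the pin about 12 mm off, so I discarded it and measured again. The network often mistook other things for the marker, so I took the marker's position from picture crops instead. A slight steady upward force of about 10 N on the tool also remained at the held handle.

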